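# Clip the beam tube into its fork mount

### The arm

A 6-joint arm with a two-finger parallel gripper is mounted at the origin on the work surface. World frame = base frame: x ahead of the robot, y to its left, z up, the work surface at z = 0. Lengths are in m, angles in degrees, forces in N, time in s.
With the tool pointing down it reaches from about 0.35 to 0.875 m from the base axis. Payload 4.2 kg.
Tool frame: the origin (TCP) lies midway between the tips of the shut fingers; the grasp point (between the pads) lies r.pinch_z behind it (r.pinch_z is the distance from the TCP to the grasp point, in m); z points along the fingers, y is the direction in which the jaws open and shut (so a half turn about z gives the same grasp; the last joint's range is limited). The gripper opens to 87 mm and grips with 3 to 60 N. Pads are 19 mm wide; open, the fingers measure 117 mm over their backs; the gripper's body (75 mm by 190 mm) begins 51 mm behind the grasp point.
Start: joints at [-59.381, 22.042, 0.453, 0, -68.411, -14.817], TCP at [0.17, -0.601, 0.223] pointing down, gripper open.
Joint ranges: [-179.83, 179.83], [-69.29, 118.12], [-61.27, 80.66], [-181.25, 117.63], [-171.15, -9.14], [-177.46, 177.46]. Speed limits (degrees/s): [159.86, 159.86, 180, 180, 180, 180].

### API

Orientations are given as a 3x3 rotation matrix whose columns are the frame's x, y, z axes.
In Python, from station import r gives the robot as it stands. The module is installed in compiled form; this text tells all that it offers.
- The arm moves only by the tool play_rows, never from a script. Its argument "deltas" is a list of rows, each a list of 7 numbers: the shift along the tool's x, y, z in units of 25 mm (1.0 is 25 mm), then the turn, a rotation vector about the tool's x, y, z in units of 5 degrees (1.0 is 5 degrees), then the finger opening in mm, from 0 to 87. In form: [[tx, ty, tz, wx, wy, wz, fingers], ...]. A call has 1 to 12 rows; each row is the pose to reach, as a shift and turn from the pose commanded when the call began, along the tool's axes at that moment; what a row does not reach only later rows make up. A row lasts 1/10 s, in which the tool goes at most 50 mm and 8.59 degrees, less where a joint would pass 70% of its speed; a pose out of reach is approached as far as the arm can. A call with a gripper value outside its range is refused whole. The fingers move at their own pace and stop on an object; the grip force is fixed at half the most. Time passes only in rows, so rows that repeat a pose let the fingers close. It gives the time, the measured TCP pose, the force and the opening at its end, in the units of the state.
- r.sense(): the state, without advancing time (a new reading comes with each control period).
- r.capture(name): name is "scene" or "top" or "wrist"; returns a dict with "pixels" (420x560x3 uint8, red, green, blue), "camera_matrix" (3x3 intrinsics, pixels), "k1" (the pictures are not rectified: a ray, as slopes to the right and down, at radius r is drawn at 1 + k1 r^2 times it, then the intrinsics apply), "R" (3x3) and "t" (3): a world point X has camera coordinates R X + t; the wrist camera has in their place "T_tool_cam" (4x4, takes a point from camera to tool coordinates, whose origin is the TCP and whose axes are the flange's). Camera axes: x right, y down, z forward; pixel columns grow to the right and rows downward; lengths in m; the calibration is good to about 2 mm. A picture is of the moment at which its call begins: read the wrist's pose just before it. There is no depth.
- r.finish_job(): hands the job in, once; it reports no verdict.
Trained networks look in the newest picture that a camera, given by its name, has taken for a name from the list of things; names that differ only in an ending like _2 or _b are one class to them, and where a whole thing is asked for, a point or a joint stands for the part that bears it (a point fixed in the world has none). Each returns a list of dicts, best first, with "score" (0 to 1); they miss things now and then, are a little off and sometimes report something else, mostly with a low value. They report only what shows in the picture. A call takes as long as a camera call. They do not tell look-alikes from the thing itself.
- r.spot_in(camera, target): "centre" ([x, y, z] in m, in world coordinates, good to about 4 mm: the middle of the surface that is visible of it).
- r.cut_out(camera, target): "region" (420x560 bool, what is visible of it).
The state is a dict: "time_s": time; "joints": joint angles; "joint_velocities": joint speeds; "effort": joint torques, N m; "tcp_pos": TCP position; "ee_rot": TCP orientation; "wrist_force": force on the tool from outside, world axes, zero at the start; "moment": the same for the moment, N m; "gripper_width": opening from 0.0 (shut) to 1.0 (fully open).
Only numpy, scipy, OpenCV 4.12 (cv2) and the standard library are available. Lean on these libraries where they do the work, as an engineer would, in place of code of your own. Each camera call takes 0.05 s, during which the arm holds its last target.

### The job

Take the flanged beam tube from its black rest, lay it level in the open mouth of the fork mount with its tapered nose towards the upright aperture plate, and let go of it there. Then press it down past the sprung jaw until it sits fully home in the forks with the jaw closed over it. Press gently, stopping when you feel it bottom, and leave the other loose things on the table where they are.

Things in the scene. Friction and masses are not known exactly. Their poses are not given: they have to be found in the camera images.
- tube: Loose aluminium beam tube, 160 mm long, 0.15 to 0.31 kg. Origin on its axis at half length, x along the axis to the nose: 30 mm flange from x -80 to -70 mm, 22 mm round barrel from -70 to +60, taper and 12 mm snout from +60 to +80. Starts level on the rest, axis 40 mm above the table, nose along the rest's x. Centre of mass within 10 mm of the origin
- nose (a point): Centre of the front end face of the tube's snout, x = +80 mm on the tube
- rest: Fixed black rest, 130 x 60 mm, base plate 8 mm, with two V supports 12 mm wide at x = -44 and +44 mm. Between the Vs it is free above the base plate, so the tube can be gripped about its middle. Origin on the table under its centre; x along the tube, z up
- clip: Fixed aluminium fork mount. Origin on the table below the middle between its two forks; z up, x is the way the tube must lie and its nose must point. Base plate 84 mm wide, 10 mm thick, x -70 to +130 mm. Forks 16 mm wide, centred at x = -36 and +36 mm; fingers up to 40 mm wide fit between them, open down to 45 mm above the table
- seat (a point): Axis point of the seated tube midway between the forks, 60 mm above the table: the tube's origin belongs here. Axes as the fork mount's. Each fork is a V bottom, a fixed prong at y = +11.5 mm whose top (70 to 82 mm high) leans 30 degrees outward as a lead-in, and a jaw roller on the -y side
- mouth (a point): Where the tube's origin lies when it is laid level in the mouth, between lead-ins and closed rollers, 79 mm above the table (4 mm to +y of the seat). The closed jaw carries the tube there without letting it in. From here it must be pushed down 19 mm, near the middle between the forks, with 12 to 24 N, to the seat, a hard stop; over 35 N may force it
- aperture (a point): Middle of the forward face of the upright aperture plate on the mount, at x = +112 mm; the plate is 70 mm wide, 84 mm high, 8 mm thick. The seated tube's nose points at it, about 32 mm short of it
- jaw (a joint): Angle of the sprung steel jaw: one part with two 10 mm rollers (72 mm above the table, one at each fork) overhanging the slot from the -y side, hinged along x low on that side. 0 = closed, sprung towards it; about 0.1 rad while the tube passes; under 0.03 with the tube seated
- spacer: Bystander: plain aluminium tube standing on end, 30 mm across, 75 mm high, origin under its centre
- jar: Bystander: clear jar with white lid, 56 mm across, 75 mm high, origin under its centre
- driver: Bystander: screwdriver with black handle, 170 mm long, lying on the table
- spanner: Bystander: steel spanner, 150 mm long, lying on the table
- mount: Bystander: brass sample mount, 48 mm across, 46 mm high, origin under its centre
- tray: Bystander: white open tray, 130 x 100 x 30 mm, origin under its centre
- bottle: Bystander: white bottle, 60 mm across, 140 mm high, origin under its centre
Mind the look-alikes: they are no part of the job. Leave any brown look-alike of the tube alone. What is shaped like the clip but green is not meant.

How it is judged:
By the outcome, as a careful person would: the job done as asked, in the order asked, and still so for the second after the job is handed in, with the robot touching nothing.
It also fails if it takes over 51 s, if anything falls off the work surface, if the arm or the gripper's body presses on something with over 40 N, if the wrist force passes 120 N, or if a joint passes its speed limit or range.

## Working session

There is one attempt and no reset: what is moved stays moved. The work goes in short steps, Python scripts to look and compute and a tool call to move; the robot and the scene stay as the last step left them, time stands still between calls to the robot, and variables do not carry over. Pictures are saved under pics/ and viewed, and the job is handed in when it is done.

Besides the shell and the picture viewer there is one more tool, called after "Emit:" by a JSON object that holds its "api" and its "payload", one argument or row to a line. play_rows: Moves the arm, as the interface text tells. Its arguments: {"type":"object","properties":{"deltas":{"type":"array","items":{"type":"array","items":{"type":"number"}}}},"required":["deltas"]}

```bash
mkdir -p pics; cat > h.py <<'E'
import numpy as np, cv2
from station import r
def save(n,px): cv2.imwrite('pics/'+n+'.png',cv2.cvtColor(px,cv2.COLOR_RGB2BGR))
E
python3 - <<'E'
from h import *
import pickle
s=r.sense(); print({k:np.round(v,3).tolist() for k,v in s.items()}, r.pinch_z)
for c in ["scene","top","wrist"]:
    d=r.capture(c); save(c+'0',d['pixels']); pickle.dump(d,open(c+'0.pkl','wb'))
    print(c,{k:np.round(v,3).tolist() for k,v in d.items() if k!='pixels'})
    if c!='wrist':
        for t in ['tube','rest','clip','nose','jaw','aperture','spacer','jar','bottle']:
            print(t,[(np.round(x['centre'],3).tolist(),round(x['score'],2)) for x in r.spot_in(c,t)])
E
```

```text
{'time_s': 0.0, 'joints': [-59.381, 22.092, 0.378, -0.03, -68.41, -14.817], 'joint_velocities': [0.052, 0.054, -0.022, 0.016, 0.009, -0.091], 'effort': [0.0, -39.067, 18.741, 4.22, 0.011, -0.0], 'tcp_pos': [0.17, -0.601, 0.221], 'ee_rot': [[-0.962, -0.272, -0.001], [-0.272, 0.962, 0.002], [0.0, 0.002, -1.0]], 'wrist_force': [-0.094, 1.517, 0.133], 'moment': [0.008, -0.055, -0.003], 'gripper_width': 0.998} 0.0187
scene {'camera_matrix': [[382.869, 0.0, 277.552], [0.0, 382.869, 206.85], [0.0, 0.0, 1.0]], 'k1': 0.007, 'R': [[-0.829, 0.56, 0.008], [0.345, 0.522, -0.78], [-0.441, -0.644, -0.625]], 't': [0.447, -0.116, 1.532]}
tube [([0.577, -0.235, 0.046], 0.81), ([0.581, -0.051, 0.026], 0.58), ([0.383, -0.186, 0.017], 0.54), ([0.562, 0.272, 0.013], 0.44)]
rest [([0.579, -0.226, 0.011], 0.71)]
clip [([0.564, 0.27, 0.015], 0.72), ([0.339, 0.389, 0.007], 0.66)]
nose [([0.577, -0.236, 0.046], 0.81), ([0.581, -0.056, 0.024], 0.73), ([0.382, -0.183, 0.017], 0.48)]
jaw [([0.353, 0.36, 0.044], 0.61)]
aperture [([0.343, 0.386, 0.013], 0.69), ([0.562, 0.271, 0.015], 0.59)]
spacer [([0.718, 0.017, 
[... 606 characters left out ...]
0.38, -0.189, 0.022], 0.74), ([0.574, -0.242, 0.053], 0.64)]
jaw [([0.356, 0.35, 0.056], 0.7), ([0.576, -0.229, 0.011], 0.69), ([0.591, 0.239, 0.037], 0.58), ([0.572, -0.244, 0.051], 0.39), ([0.561, 0.254, 0.01], 0.27)]
aperture [([0.555, 0.253, 0.01], 0.95), ([0.324, 0.377, 0.011], 0.74)]
spacer [([0.708, 0.01, 0.06], 0.59), ([0.558, 0.254, 0.008], 0.37)]
jar [([0.397, 0.006, 0.079], 0.77)]
bottle [([0.649, 0.442, 0.091], 0.69), ([0.744, -0.178, 0.003], 0.18)]
wrist {'camera_matrix': [[315.178, 0.0, 278.306], [0.0, 315.178, 209.2], [0.0, 0.0, 1.0]], 'k1': 0.001, 'T_tool_cam': [[0.001, -0.955, -0.296, 0.081], [1.0, 0.001, -0.001, 0.002], [0.001, -0.296, 0.955, -0.161], [0.0, 0.0, 0.0, 1.0]]}
```

View pics/scene0.png

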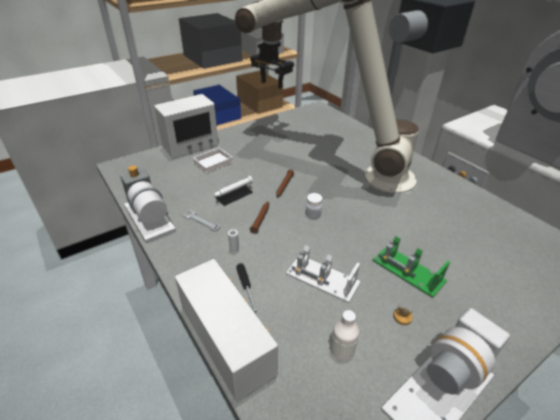

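View pics/top0.png

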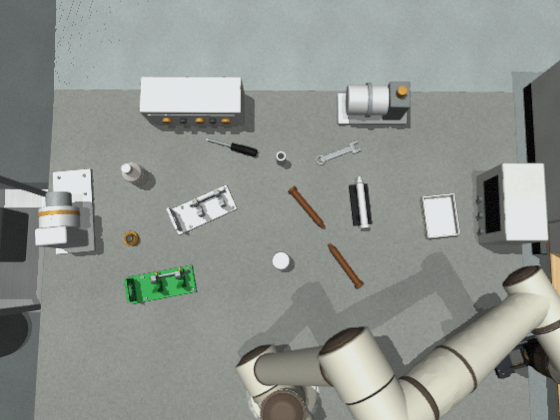

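The overhead picture shows the silver tube on the black rest at top (360,203). The brown look-alikes are at (306,207) and (345,265). The bare aluminium mount is at (202,210) and the green one at (160,284). I choose the silver tube and the aluminium mount, and check both in close crops.

```bash
python3 - <<'E'
from h import *
a=cv2.imread('pics/top0.png'); b=cv2.imread('pics/scene0.png')
def c(im,x,y,w,h,s): return cv2.resize(im[y:y+h,x:x+w],(w*s,h*s),interpolation=cv2.INTER_CUBIC)
t=np.hstack([c(a,335,170,60,66,6)[:, :360],c(a,160,180,80,66,5)[:396].copy() if 0 else cv2.resize(c(a,160,180,80,60,5),(400,396))])
u=np.hstack([c(b,210,165,60,50,5),c(b,280,235,90,50,5)])
cv2.imwrite('pics/crop0.png',np.vstack([cv2.resize(t,(760,330)),cv2.resize(u,(760,260))]))
E
```

```text
(no output)
```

View pics/crop0.png

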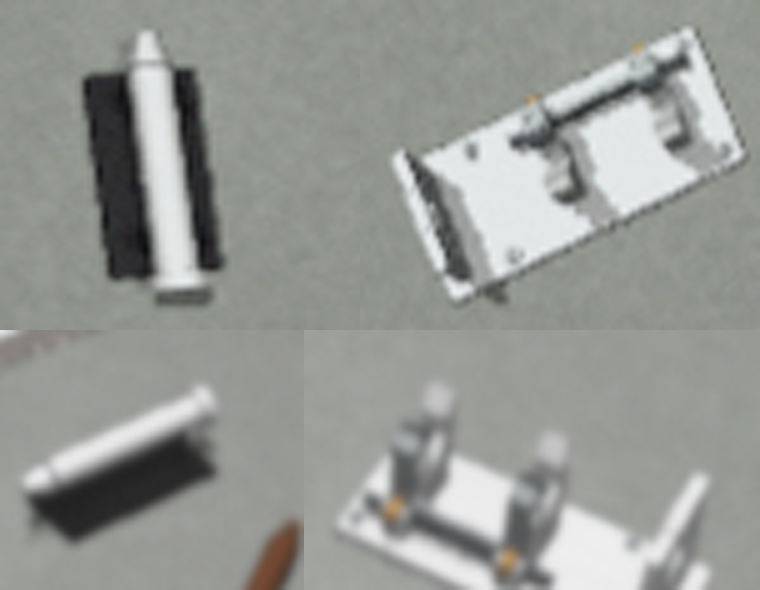

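The crop shows the silver tube with its taper up, towards world +x, and the flange down. The aluminium mount has its aperture plate at image left (world +y), with the jaw and orange springs on the upper side (world +x). That matches clip x pointing roughly +y and jaw on the -y side. Next I take a first estimate from the top camera.

```bash
cat >> h.py <<'E'
def undist(d,uv):
    K=d['camera_matrix'];uv=np.atleast_2d(uv).astype(float)
    p=(uv-[K[0,2],K[1,2]])/[K[0,0],K[1,1]]; q=p.copy()
    for _ in range(10): q=p/(1+d['k1']*(q**2).sum(1,keepdims=True))
    return np.c_[q,np.ones(len(q))]
def cam(d):
    "returns Rwc (cam->world), C"
    if 'R' in d: return d['R'].T,-d['R'].T@d['t']
    T=d['T_tool_cam']; s=d['state']; Rt=np.array(s['ee_rot']); return Rt@T[:3,:3], Rt@T[:3,3]+np.array(s['tcp_pos'])
def onz(d,uv,z):
    R,C=cam(d); v=undist(d,uv)@R.T
    return C+v*((z-C[2])/v[:,2])[:,None]
def proj(d,X):
    R,C=cam(d); c=(np.atleast_2d(X)-C)@R; q=c[:,:2]/c[:,2:]; q=q*(1+d['k1']*(q**2).sum(1,keepdims=True))
    K=d['camera_matrix']; return q*[K[0,0],K[1,1]]+[K[0,2],K[1,2]]
def shot(c,name):
    import pickle
    s=r.sense(); d=r.capture(c); d['state']=s; save(name,d['pixels']); pickle.dump(d,open(name+'.pkl','wb')); return d
E
python3 - <<'E'
from h import *
import pickle
d=pickle.load(open('top0.pkl','rb'))
print('pix scale crop: tube')
# tube: crop panel scale: first crop 60x66 px ->360x396 then hstack resized 760x330 (330/396)
k=330/396
tp=lambda x,y:(335+x/6-.5+.5/6,170+y/k/6-.5)
n=onz(d,[tp(147,32),tp(183,297)],[0.04]); print('nose,tail',n, np.degrees(np.arctan2(*(n[0]-n[1])[[1,0]])), np.linalg.norm(n[0]-n[1]),n.mean(0))
cp=lambda x,y:(160+(x-360)/5-.5,180+y/k/396*60-.5)
P=[cp(393,153),cp(460,303),cp(748,155),cp(688,28)]
w=onz(d,P,0.01); print(w)
print([np.linalg.norm(w[i]-w[(i+1)%4]) for i in range(4)])
c=onz(d,[tuple(x) for x in P],0.01).mean(0); print(c)
E
```

```text
pix scale crop: tube
nose,tail [[ 0.65986626 -0.23537441  0.04      ]
 [ 0.49462404 -0.25158769  0.04      ]] 5.603826865300856 0.16603572476370992 [ 0.57724515 -0.24348105  0.04      ]
[[0.56242908 0.3671871  0.01      ]
 [0.47696693 0.32267169 0.01      ]
 [0.56233316 0.14477216 0.01      ]
 [0.63562236 0.18379176 0.01      ]]
[np.float64(0.09636078418553178), np.float64(0.1973211494017203), np.float64(0.08302912110981714), np.float64(0.19746165868866297)]
[0.55933788 0.25460568 0.01      ]
```

Emit:
{"api": "play_rows", "payload": {
  "deltas": [
    [-0.3,0.15,0,0,0,0,87],
    [-1,0.5,0,0,0,0,87],
    [-2,1,0,0,0,0,87],
    [-3,1.5,0,0,0,0,87],
    [-4,2,0,0,0,0,87],
    [-5,2.5,0,0,0,0,87],
    [-6,3,0,0,0,0,87],
    [-7,3.5,0,0,0,0,87],
    [-8,4,0,0,0,0,87],
    [-9,4.5,0,0,0,0,87],
    [-10,5,0,0,0,0,87],
    [-11,5.4,0,0,0,0,87]
  ]
}}

```text
time_s: 2.25
tcp_pos: [0.3989, -0.3951, 0.2228]
ee_rot: [[-0.962, -0.273, 0.0], [-0.273, 0.962, -0.0], [-0.0, -0.0, -1.0]]
wrist_force: [-0.5, -0.8, 0.3]
gripper_width: 1.0
```

Emit:
{"api": "play_rows", "payload": {
  "deltas": [
    [-1,0.5,0.2,0,0,0.2,87],
    [-2,1,0.4,0,0,0.5,87],
    [-3,1.5,0.7,0,0,0.8,87],
    [-4,2,1,0,0,1.1,87],
    [-5,2.4,1.3,0,0,1.4,87],
    [-6,2.8,1.5,0,0,1.7,87],
    [-7,3.3,1.8,0,0,2,87],
    [-7.8,3.7,1.9,0,0,2,87],
    [-8.3,3.9,2,0,0,2,87],
    [-8.5,4,2,0,0,2,87],
    [-8.6,4,2,0,0,2,87],
    [-8.6,4,2,0,0,2,87]
  ]
}}

```text
time_s: 3.45
tcp_pos: [0.5776, -0.2422, 0.1729]
ee_rot: [[-0.995, -0.101, 0.0], [-0.101, 0.995, -0.0], [-0.0, -0.0, -1.0]]
wrist_force: [0.4, 0.4, 0.8]
gripper_width: 0.999
```

```bash
python3 - <<'E'
from h import *
d=shot('wrist','w1'); s=d['state']; print(s['time_s'],np.round(s['tcp_pos'],4),np.round(s['ee_rot'],4),np.round(s['joints'],1))
E
```

```text
3.45 [ 0.5776 -0.2422  0.1729] [[-9.949e-01 -1.007e-01  3.000e-04]
 [-1.007e-01  9.949e-01 -2.000e-04]
 [-3.000e-04 -2.000e-04 -1.000e+00]] [ -8.   24.3  -3.5   0.  -62.2 -76.3]
```

View pics/w1.png

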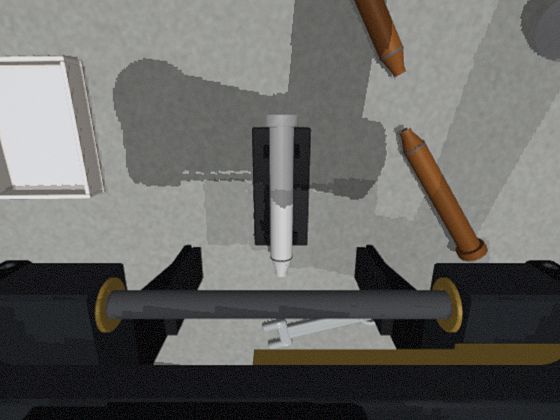

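The wrist view shows the flange at the top (282,118) and the snout tip at about (281,276), on the black rest with its V blocks at (282,150) and (282,232). The white tray is to the left and the brown look-alikes to the right. Next I measure the tube's axis in this picture.

```bash
python3 - <<'E'
from h import *
import pickle
d=pickle.load(open('w1.pkl','rb'))
m=r.cut_out('wrist','tube')
best=None
for x in m:
    ys,xs=np.nonzero(x['region']); print(round(x['score'],2),xs.mean(),ys.mean(),len(xs),xs.min(),xs.max(),ys.min(),ys.max())
    if abs(xs.mean()-281)<15 and best is None: best=x['region']
if best is not None:
    ys=np.arange(135,255,10)
    for y in ys:
        q=np.nonzero(best[y])[0]; print(y,q.min(),q.max())
im=cv2.cvtColor(d['pixels'],cv2.COLOR_RGB2BGR)[100:290,230:335]
cv2.imwrite('pics/w1c.png',np.hstack([cv2.resize(im,None,fx=3.1,fy=3.1,interpolation=cv2.INTER_CUBIC)]))
g=d['pixels'].astype(int).sum(2)
for y in [130,160,180,200,215,225,245,255]: print(y,g[y,262:304].tolist())
E
```

```text
0.96 382.7517447657029 34.2098703888335 2006 355 405 0 77
0.84 281.17836563645886 188.74174960712415 3818 265 298 113 276
0.71 442.1880562733276 197.88630490956072 3483 401 487 128 262
135 270 293
145 270 293
155 270 293
165 270 293
175 270 292
185 269 291
195 269 292
205 269 292
215 269 293
225 270 293
235 271 291
245 270 293
130 [114, 134, 98, 122, 124, 94, 120, 228, 369, 399, 406, 423, 448, 452, 460, 463, 479, 498, 508, 505, 497, 479, 468, 467, 450, 442, 425, 428, 410, 391, 368, 319, 128, 94, 134, 103, 116, 117, 106, 132, 110, 107]
160 [125, 106, 98, 110, 85, 107, 103, 203, 369, 388, 412, 431, 440, 449, 458, 467, 471, 491, 496, 493, 492, 475, 460, 459, 453, 445, 437, 418, 409, 374, 336, 191, 82, 93, 106, 116, 91, 96, 110, 108, 95, 112]
180 [111, 69, 102, 108, 74, 97, 90, 147, 308, 387, 413, 425, 439, 452, 462, 462, 474, 475, 482, 497, 483, 463, 464, 457, 454, 440, 426, 416, 403, 382, 328, 138, 100, 93, 83, 102, 93, 96, 93, 111, 65, 123]
200 [114, 102, 49, 45, 82, 56, 55, 132, 294, 412, 431, 359, 358, 381, 376, 371, 382, 386, 398, 393, 391, 388, 375, 390, 364, 369, 366, 361, 335, 3
[... 209 characters left out ...]
86, 341, 128, 127, 124, 130, 133, 104, 123, 123, 117, 116, 115]
225 [48, 76, 98, 77, 75, 62, 44, 97, 261, 405, 457, 498, 515, 542, 559, 572, 583, 591, 601, 612, 621, 616, 610, 606, 596, 570, 571, 553, 527, 474, 281, 110, 130, 121, 118, 122, 117, 108, 131, 116, 101, 123]
245 [287, 292, 309, 295, 280, 184, 149, 144, 240, 396, 449, 481, 512, 544, 559, 572, 576, 590, 608, 611, 615, 612, 613, 609, 589, 571, 564, 553, 516, 450, 293, 278, 276, 287, 282, 289, 291, 278, 277, 281, 280, 279]
255 [467, 470, 473, 479, 476, 472, 479, 472, 380, 381, 441, 484, 522, 545, 558, 568, 578, 590, 600, 605, 614, 604, 605, 603, 589, 574, 565, 545, 510, 438, 331, 418, 427, 424, 427, 429, 426, 429, 417, 425, 422, 424]
```

View pics/w1c.png

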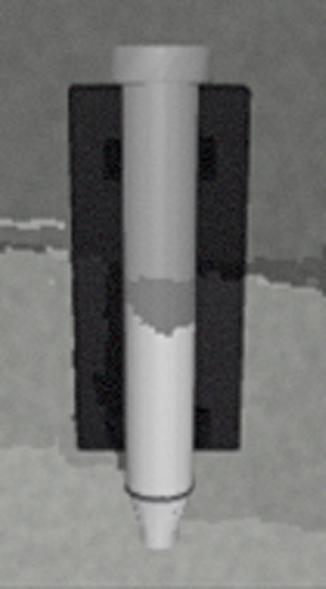

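```bash
python3 - <<'E'
from h import *
import pickle
d=pickle.load(open('w1.pkl','rb'))
a=onz(d,[(281.2,130),(281.05,255)],0.04); v=a[1]-a[0]; yaw=np.degrees(np.arctan2(v[1],v[0])); print(a,yaw)
nose=onz(d,[(281,276.6)],0.036)[0]; tp=onz(d,[(281,260)],0.046)[0]; fl=onz(d,[(281.2,127)],0.051)[0]; back=onz(d,[(281.2,114.5)],0.047)[0]
u=v/np.linalg.norm(v)
for p,x in [(nose,.08),(tp,.06),(fl,-.07),(back,-.08)]: print(p, (p-u*x)[:2])
R,C=cam(d); print(C)
print(d['state']['ee_rot'])
E
```

```text
[[ 0.51193819 -0.24493025  0.04      ]
 [ 0.63536428 -0.23217639  0.04      ]] 5.8995486876460435
[ 0.66222738 -0.22939589  0.036     ] [ 0.58265109 -0.23761866]
[ 0.63801163 -0.23199303  0.046     ] [ 0.57832941 -0.23816011]
[ 0.50882569 -0.24533874  0.051     ] [ 0.57845494 -0.23814381]
[ 0.4985164  -0.24638678  0.047     ] [ 0.57809269 -0.238164  ]
[ 0.49605681 -0.24880675  0.33372958]
[[-9.94914834e-01 -1.00719318e-01  3.02398521e-04]
 [-1.00719370e-01  9.94914862e-01 -1.61984378e-04]
 [-2.84545826e-04 -1.91618050e-04 -9.99999941e-01]]
```

The estimates agree: tube centre (0.578,-0.238), yaw 5.9°. The 2 mm offset of the nose point is within its uncertainty. I centre the tool and descend.

Emit:
{"api": "play_rows", "payload": {
  "deltas": [
    [-0.04,0.16,0.3,0,0,0,87],
    [-0.04,0.16,0.9,0,0,0,87],
    [-0.04,0.16,1.6,0,0,0,87],
    [-0.04,0.16,2.3,0,0,0,87],
    [-0.04,0.16,3,0,0,0,87],
    [-0.04,0.16,3.7,0,0,0,87],
    [-0.04,0.16,4.4,0,0,0,87],
    [-0.04,0.16,5,0,0,0,87],
    [-0.04,0.16,5.5,0,0,0,87],
    [-0.04,0.16,5.9,0,0,0,87],
    [-0.04,0.16,6.05,0,0,0,87],
    [-0.04,0.16,6.05,0,0,0,87]
  ]
}}

```text
time_s: 4.75
tcp_pos: [0.5781, -0.2377, 0.0209]
ee_rot: [[-0.995, -0.101, -0.001], [-0.101, 0.995, 0.0], [0.001, 0.0, -1.0]]
wrist_force: [0.3, -0.4, -0.2]
gripper_width: 1.004
```

Emit:
{"api": "play_rows", "payload": {
  "deltas": [
    [0,0,0,0,0,0,40],
    [0,0,0,0,0,0,28],
    [0,0,0,0,0,0,15],
    [0,0,0,0,0,0,10],
    [0,0,0,0,0,0,10],
    [0,0,0,0,0,0,10],
    [0,0,0,0,0,0,10],
    [0,0,0,0,0,0,10]
  ]
}}

```text
time_s: 5.55
tcp_pos: [0.5783, -0.2377, 0.0213]
ee_rot: [[-0.995, -0.101, -0.0], [-0.101, 0.995, -0.0], [0.0, -0.0, -1.0]]
wrist_force: [0.2, 0.7, -0.4]
gripper_width: 0.359
```

Emit:
{"api": "play_rows", "payload": {
  "deltas": [
    [0,0,0,0,0,0,10],
    [0,0,0,0,0,0,10],
    [0,0,0,0,0,0,10],
    [0,0,0,0,0,0,10],
    [0,0,0,0,0,0,10]
  ]
}}

```text
time_s: 6.05
tcp_pos: [0.5786, -0.2391, 0.022]
ee_rot: [[-0.995, -0.101, 0.001], [-0.101, 0.995, -0.002], [-0.001, -0.002, -1.0]]
wrist_force: [-0.5, -3.7, 1.3]
gripper_width: 0.242
```

```bash
python3 - <<'E'
from h import *
d=shot('wrist','w2'); s=d['state']; print(s['time_s'],np.round(s['tcp_pos'],4),s['gripper_width']*87,s['wrist_force'],np.round(s['joints'],1))
E
```

```text
6.05 [ 0.5786 -0.2391  0.022 ] 21.094189566449415 [-0.474287   -3.72192957  1.33123472] [ -7.6  33.5 -12.5   0.1 -43.9 -76.7]
```

View pics/w2.png

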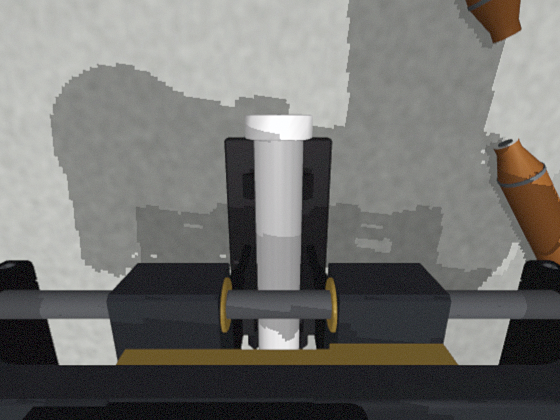

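Gripped at 21 mm about the middle of the tube, with the flange visible at (280,125). I lift and check that it holds.

Emit:
{"api": "play_rows", "payload": {
  "deltas": [
    [0,0,-0.1,0,0,0,10],
    [0,0,-0.3,0,0,0,10],
    [0,0,-0.6,0,0,0,10],
    [0,0,-1,0,0,0,10],
    [0,0,-1.5,0,0,0,10],
    [0,0,-2.2,0,0,0,10],
    [0,0,-3,0,0,0,10],
    [0,0,-3.8,0,0,0,10],
    [0,0,-4.6,0,0,0,10],
    [0,0,-5.3,0,0,0,10],
    [0,0,-5.8,0,0,0,10],
    [0,0,-6,0,0,0,10]
  ]
}}

```text
time_s: 7.3
tcp_pos: [0.579, -0.2378, 0.1736]
ee_rot: [[-0.995, -0.101, 0.003], [-0.101, 0.995, -0.001], [-0.003, -0.001, -1.0]]
wrist_force: [-1.3, 0.3, -2.4]
gripper_width: 0.241
```

Emit:
{"api": "play_rows", "payload": {
  "deltas": [
    [0,0.3,-0.1,0,0,-0.3,10],
    [0,0.9,-0.3,0,0,-1,10],
    [0,1.8,-0.6,0,0,-1.9,10],
    [0,2.8,-0.9,0,0,-2.8,10],
    [0,3.8,-1.2,0,0,-3.7,10],
    [0,4.8,-1.5,0,0,-4.6,10],
    [0.1,5.8,-1.8,0,0,-5.5,10],
    [0.1,6.8,-2,0,0,-6.4,10],
    [0.1,7.8,-2,0,0,-7.3,10],
    [0.1,8.8,-2,0,0,-8.2,10],
    [0.1,9.8,-2,0,0,-9.1,10],
    [0.1,10.8,-2,0,0,-10,10]
  ]
}}

```text
time_s: 8.5
tcp_pos: [0.5474, 0.0319, 0.2203]
ee_rot: [[-0.558, -0.83, -0.002], [-0.83, 0.558, -0.0], [0.002, 0.002, -1.0]]
wrist_force: [0.6, -1.0, -1.4]
gripper_width: 0.242
```

```bash
cat >> h.py <<'E'
def goto(p,yaw,s=None):
    "units in tool axes from measured pose to p with tool x yaw (deg), tool down"
    s=s or r.sense(); R=np.array(s['ee_rot']); c,n=np.cos(np.radians(yaw)),np.sin(np.radians(yaw))
    Rt=np.array([[c,n,0],[n,-c,0],[0,0,-1.]])
    return np.round(R.T@(np.array(p)-s['tcp_pos'])/.025,3), np.round(np.degrees(cv2.Rodrigues(R.T@Rt)[0].ravel())/5,3)
E
python3 - <<'E'
from h import *
s=r.sense(); print(s['time_s'],s['tcp_pos'],s['gripper_width']*87,s['wrist_force'],np.round(s['joints'],1))
print(goto([.514,.342,.222],295.6))
E
```

```text
8.5 [0.54739871 0.03192257 0.22030637] 21.03241231714547 [ 0.60339316 -0.95515473 -1.42033718] [ 20.3  14.8 -10.5  -0.  -64.9 -54.2]
(array([-9.543,  8.034, -0.069]), array([ 2.7000e-02, -6.0000e-03, -1.1909e+01]))
```

Emit:
{"api": "play_rows", "payload": {
  "deltas": [
    [-0.8,0.7,0,0,0,-1,10],
    [-1.7,1.4,0,0,0,-2.1,10],
    [-2.7,2.3,0,0,0,-3.3,10],
    [-3.7,3.1,0,0,0,-4.6,10],
    [-4.7,4,0,0,0,-5.9,10],
    [-5.7,4.8,0,0,0,-7.2,10],
    [-6.7,5.6,0,0,0,-8.5,10],
    [-7.7,6.4,0,0,0,-9.8,10],
    [-8.6,7.2,0,0,0,-10.9,10],
    [-9.2,7.7,0,0,0,-11.6,10],
    [-9.5,8,0,0,0,-11.9,10],
    [-9.5,8,0,0,0,-11.9,10]
  ]
}}

```text
time_s: 9.7
tcp_pos: [0.5157, 0.3404, 0.2202]
ee_rot: [[0.429, -0.903, -0.002], [-0.903, -0.429, -0.001], [0.0, 0.002, -1.0]]
wrist_force: [0.3, -0.2, -2.0]
gripper_width: 0.242
```

Emit:
{"api": "play_rows", "payload": {
  "deltas": [
    [0,0,0,0,0,0,10],
    [0,0,0,0,0,0,10]
  ]
}}

```text
time_s: 9.9
tcp_pos: [0.5166, 0.3384, 0.2213]
ee_rot: [[0.426, -0.905, -0.0], [-0.905, -0.426, -0.0], [0.0, 0.001, -1.0]]
wrist_force: [0.4, 0.4, -1.7]
gripper_width: 0.243
```

```bash
python3 - <<'E'
from h import *
d=shot('wrist','w3'); s=d['state']; print(s['time_s'],np.round(s['tcp_pos'],4),s['gripper_width']*87,s['wrist_force'],np.round(s['joints'],1),np.round(s['ee_rot'],4))
E
```

```text
9.9 [0.5166 0.3384 0.2213] 21.105456130405447 [ 0.4291901   0.38120462 -1.6673892 ] [ 48.2  21.4  -0.7   0.  -67.9 -23. ] [[ 4.261e-01 -9.047e-01 -4.000e-04]
 [-9.047e-01 -4.261e-01 -5.000e-04]
 [ 2.000e-04  5.000e-04 -1.000e+00]]
```

View pics/w3.png

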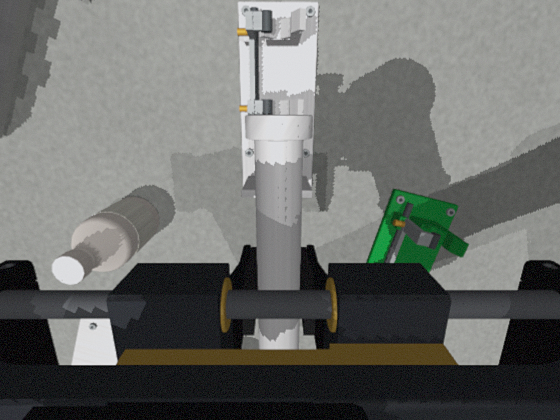

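The mount shows at the top of the wrist view, from about (238,2) to (314,195). The rollers are at (258,20) and (258,105), the springs on the left, and the tube flange at (279,125). The bottle is to the left and the green copy to the right. I zoom in to measure.

```bash
python3 - <<'E'
from h import *
import pickle
d=pickle.load(open('w3.pkl','rb'))
im=cv2.cvtColor(d['pixels'],cv2.COLOR_RGB2BGR)
c=cv2.resize(im[0:120,220:340],None,fx=5,fy=5,interpolation=cv2.INTER_CUBIC)
c2=cv2.resize(im[120:210,230:330],(200,180),interpolation=cv2.INTER_CUBIC)
c=np.hstack([c,np.vstack([c2,np.zeros((420,200,3),np.uint8)])])
cv2.imwrite('pics/w3c.png',c)
E
```

```text
(no output)
```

View pics/w3c.png

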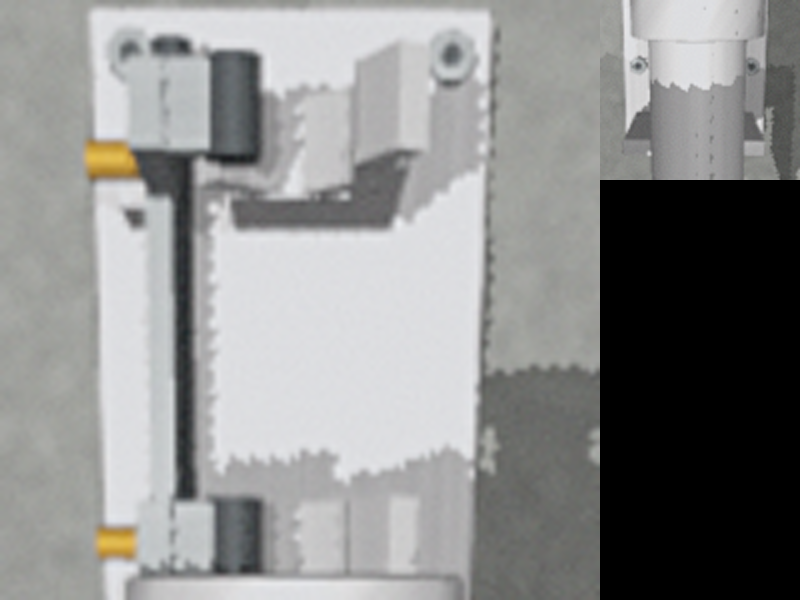

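```bash
cat > clip.py <<'E'
from h import *
import pickle
d=pickle.load(open('w3.pkl','rb'))
px=lambda x,y:(220+(x+.5)/5-.5,(y+.5)/5-.5)
L=onz(d,[px(91,12),px(104,570)],.01); R=onz(d,[px(491,12),px(469,590)],.01)
for P in (L,R):
    v=P[1]-P[0]; print(P,np.degrees(np.arctan2(v[1],v[0])))
print('width',np.linalg.norm(L[0]-R[0]))
b=R[0]-L[0]; print('back edge dir+90',np.degrees(np.arctan2(b[1],b[0]))-90)
vL=L[1]-L[0];vR=R[1]-R[0]
u=vL/np.linalg.norm(vL)+vR/np.linalg.norm(vR); u/=np.linalg.norm(u); n=np.array([-u[1],u[0],0])
o=(L[0]+R[0])/2+u*.07; o[2]=0
print('origin',o,'yaw',np.degrees(np.arctan2(u[1],u[0])))
# model points overlay
def W(x,y,z): return o+u*x+n*y+np.array([0,0,z])
im=cv2.cvtColor(d['pixels'],cv2.COLOR_RGB2BGR)
im=cv2.resize(im[0:210,200:350],None,fx=4,fy=4,interpolation=cv2.INTER_CUBIC)[:,:]
def seg(a,b,col):
    p=(proj(d,[W(*a),W(*b)])-[200,0]+.5)*4-.5
    cv2.line(im,*[tuple(int(round(q*8)) for q in k) for k in p],col,1,cv2.LINE_AA,3)
g=(0,200,0)
for y in (-.042,.042): seg((-.07,y,.01),(.13,y,.01),g)
for x in (-.07,.13): seg((x,-.042,.01),(x,.042,.01),g)
for s in (-1,1):
    for e in (-8,8):
        x=s*.036+e*1e-3
        seg((x,.0115,.07),(x,.0115+.012*np.tan(np.pi/6),.082),(0,0,255))
    x=s*.036
    seg((x-.008,.0115,.07),(x+.008,.0115,.07),(255,0,0)); seg((x-.008,.0115+.012*np.tan(np.pi/6),.082),(x+.008,.0115+.012*np.tan(np.pi/6),.082),(255,0,0))
for z in (.01,.084): seg((.112,-.035,z),(.112,.035,z),(255,0,255))
cv2.imwrite('pics/ov.png',im[:600])
seat=W(0,0,.06); mouth=W(0,.004,.079); print('seat',seat,'mouth',mouth)
E
python3 clip.py
```

```text
[[0.63456583 0.18633805 0.01      ]
 [0.58893923 0.28599123 0.01      ]] 114.6008602008825
[[0.5602938  0.15127035 0.01      ]
 [0.51235333 0.25466782 0.01      ]] 114.87490489333697
width 0.08213450933664211
back edge dir+90 -244.72556079091942
origin [0.56813708 0.23238042 0.        ] yaw 114.73788254710976
seat [0.56813708 0.23238042 0.06      ] mouth [0.56450415 0.23070655 0.079     ]
```

View pics/ov.png

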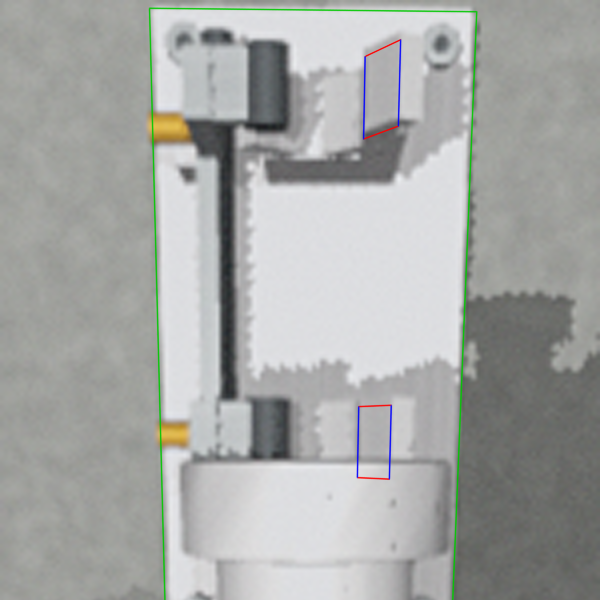

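The model overlay fits the plate edges, prong faces and fork ends to about 1 mm. The yaw estimates are 114.6 to 115.3, so I take 114.9. Next I check how the tube lies in the grip.

```bash
python3 - <<'E'
from h import *
import pickle
for n in ('w2','w3'):
    d=pickle.load(open(n+'.pkl','rb')); s=d['state']; Rt=np.array(s['ee_rot'])
    g=d['pixels'].astype(int).sum(2)
    col=g[100:150,270:290].mean(1); print(n,[ (100+i,int(v)) for i,v in enumerate(col)][10:45])
    # predict for tube origin at tool (0,0,-.0187)
    def P(x,z): return proj(d,np.array(s['tcp_pos'])+Rt@np.array([x,0,-.0187-z]))[0]
    print('flange front top',P(.07,.015),'flange back top',P(.08,.015),'barrel junction',P(.07,.011),'back face mid',P(.08,0.0))
    for y in (155,170,200,225,240):
        row=g[y,240:325]; print(y,row[::1].tolist() if y in(225,) else '')
E
```

```text
w2 [(110, 416), (111, 413), (112, 410), (113, 397), (114, 434), (115, 639), (116, 763), (117, 764), (118, 762), (119, 761), (120, 761), (121, 761), (122, 761), (123, 761), (124, 762), (125, 761), (126, 761), (127, 760), (128, 761), (129, 762), (130, 761), (131, 763), (132, 755), (133, 714), (134, 676), (135, 674), (136, 676), (137, 676), (138, 673), (139, 633), (140, 534), (141, 570), (142, 583), (143, 585), (144, 583)]
flange front top [274.64000828 142.29359045] flange back top [274.56593571 115.98811122] barrel junction [274.75926117 141.37608633] back face mid [274.9961958  115.50194435]
155 
170 
200 
225 [109, 126, 79, 110, 92, 57, 108, 86, 106, 102, 65, 105, 107, 89, 96, 208, 385, 480, 489, 489, 497, 516, 536, 539, 542, 549, 552, 567, 564, 569, 564, 568, 569, 577, 575, 584, 586, 579, 578, 587, 578, 575, 571, 571, 561, 557, 561, 561, 564, 548, 550, 531, 528, 523, 518, 510, 502, 485, 473, 459, 415, 245, 84, 112, 74, 94, 107, 79, 81, 105, 76, 105, 98, 112, 85, 96, 111, 99, 92, 89, 114, 94, 92, 74, 106]
240 
w3 [(110, 498), (111, 495), (112, 490), (113, 488), (114, 450), (115, 502
[... 274 characters left out ...]
60), (139, 645), (140, 613), (141, 613), (142, 658), (143, 660), (144, 659)]
flange front top [279.85254546 139.2847606 ] flange back top [279.9054345  112.82913793] barrel junction [279.79852275 138.45785348] back face mid [279.70851082 112.68770217]
155 
170 
200 
225 [427, 417, 422, 420, 418, 427, 424, 436, 426, 430, 435, 433, 419, 424, 423, 404, 326, 321, 331, 343, 352, 346, 357, 369, 370, 366, 382, 396, 381, 385, 388, 394, 388, 392, 396, 399, 403, 385, 384, 387, 393, 396, 382, 375, 393, 378, 400, 451, 452, 453, 459, 443, 370, 364, 363, 362, 360, 348, 334, 318, 324, 383, 476, 477, 475, 471, 473, 474, 461, 459, 462, 467, 467, 464, 462, 457, 461, 449, 446, 447, 446, 451, 451, 448, 456]
240
```

```bash
python3 - <<'E'
import cv2,numpy as np
a=[cv2.resize(cv2.imread(f'pics/{n}.png')[105:250,225:335],None,fx=3.5,fy=3.5,interpolation=cv2.INTER_CUBIC) for n in('w2','w3')]
cv2.imwrite('pics/cmp.png',np.hstack(a))
E
```

```text
(no output)
```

View pics/cmp.png

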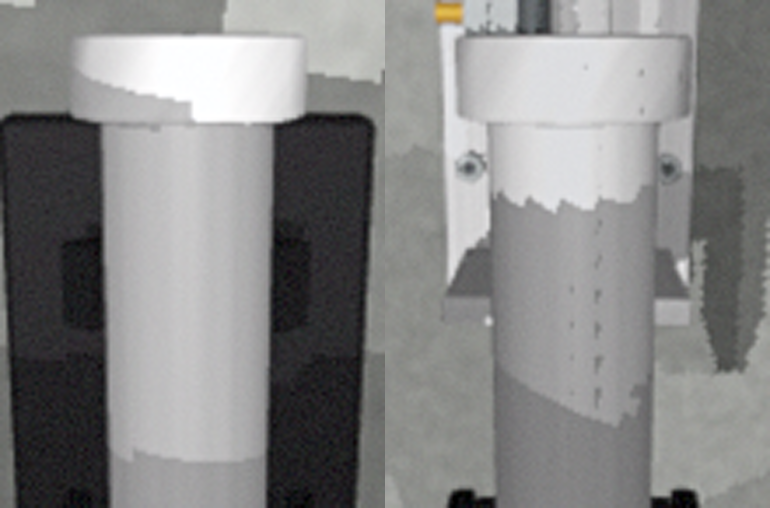

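```bash
python3 - <<'E'
import pickle,numpy as np
for n in('wrist0','w1','w2','w3'):
    d=pickle.load(open(n+'.pkl','rb')); print(n,np.round(d['T_tool_cam'],4).tolist())
    if 'state' in d: R=np.array(d['state']['ee_rot']); print(np.abs(R.T@R-np.eye(3)).max())
E
```

```text
wrist0 [[0.0006, -0.9551, -0.2963, 0.0814], [1.0, 0.0008, -0.0008, 0.0015], [0.001, -0.2963, 0.9551, -0.1609], [0.0, 0.0, 0.0, 1.0]]
w1 [[0.0006, -0.9551, -0.2964, 0.0817], [1.0, 0.0009, -0.0009, 0.0016], [0.0011, -0.2964, 0.9551, -0.1609], [0.0, 0.0, 0.0, 1.0]]
1.1102230246251565e-16
w2 [[0.0006, -0.9551, -0.2964, 0.0817], [1.0, 0.0009, -0.0008, 0.0016], [0.0011, -0.2964, 0.9551, -0.1609], [0.0, 0.0, 0.0, 1.0]]
2.220446049250313e-16
w3 [[0.0006, -0.9552, -0.2961, 0.0805], [1.0, 0.0003, 0.001, -0.0007], [-0.0008, -0.2961, 0.9552, -0.1609], [0.0, 0.0, 0.0, 1.0]]
4.440892098500626e-16
```

The calibration returned with w3 differs by 1 to 2 mm from the others, probably because the arm was still settling. I let it settle and repeat the measurement.

Emit:
{"api": "play_rows", "payload": {
  "deltas": [
    [0,0,0,0,0,0,10],
    [0,0,0,0,0,0,10],
    [0,0,0,0,0,0,10]
  ]
}}

```text
time_s: 10.25
tcp_pos: [0.5167, 0.3391, 0.2214]
ee_rot: [[0.427, -0.904, 0.0], [-0.904, -0.427, 0.0], [-0.0, -0.0, -1.0]]
wrist_force: [0.3, 0.7, -1.8]
gripper_width: 0.248
```

```bash
python3 - <<'E'
from h import *
for n in('w4','w5'):
    d=shot('wrist',n); s=d['state']; print(s['time_s'],np.round(s['tcp_pos'],4),np.round(s['ee_rot'][:,0],4),np.round(d['T_tool_cam'],4).tolist(),np.round(s['joint_velocities'],2))
    im=cv2.cvtColor(d['pixels'],cv2.COLOR_RGB2BGR)
    cv2.imwrite('pics/'+n+'c.png',cv2.resize(im[0:120,220:340],None,fx=5,fy=5,interpolation=cv2.INTER_CUBIC))
E
```

```text
10.25 [0.5167 0.3391 0.2214] [ 4.269e-01 -9.043e-01 -1.000e-04] [[0.0006, -0.9552, -0.2961, 0.0805], [1.0, 0.0003, 0.001, -0.0007], [-0.0008, -0.2961, 0.9552, -0.1609], [0.0, 0.0, 0.0, 1.0]] [ 0.13  0.15  0.1  -0.03 -0.06  0.03]
10.3 [0.5167 0.3393 0.2214] [ 0.427  -0.9042 -0.    ] [[0.0006, -0.9552, -0.2961, 0.0805], [1.0, 0.0003, 0.001, -0.0007], [-0.0008, -0.2961, 0.9552, -0.1609], [0.0, 0.0, 0.0, 1.0]] [ 0.24  0.09  0.07 -0.12  0.02  0.04]
```

View pics/w5c.png

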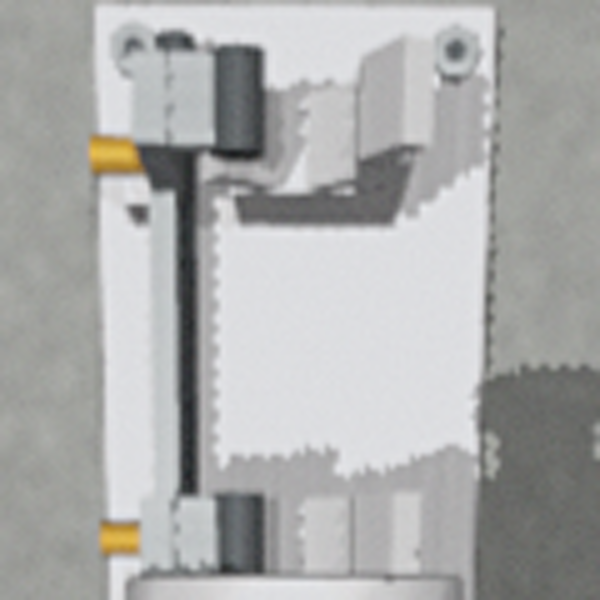

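```bash
sed -e "s/w3.pkl/w5.pkl/" -e "s/px(91,12),px(104,570)/px(96,8),px(109,575)/" -e "s/px(491,12),px(469,590)/px(494,8),px(473,590)/" -e "s#pics/ov#pics/ov5#" clip.py > clip5.py; python3 clip5.py; python3 - <<'E'
from h import *
import pickle
d=pickle.load(open('w5.pkl','rb')); g=d['pixels'].astype(int).sum(2); s=d['state']; Rt=np.array(s['ee_rot'])
for y in (150,165,180,200,220): print(y,g[y,245:312].tolist())
T=d['T_tool_cam']
# tube axis lateral in tool frame for measured centre u at rows
for v,u in ((165,0),(200,0)):
    for uu in (278,279,280,281):
        q=undist(d,[(uu,v)])[0]; ray=T[:3,:3]@q; c=T[:3,3]; k=(-.0187-.005-c[2])/ray[2]; print(v,uu,np.round(c+ray*k,4))
E
```

```text
[[0.63427818 0.18631412 0.01      ]
 [0.5877325  0.28755367 0.01      ]] 114.6909792858784
[[0.56044196 0.15137226 0.01      ]
 [0.51178817 0.25523938 0.01      ]] 115.09949161343374
width 0.08168672191760368
back edge dir+90 -244.67486165454383
origin [0.56789284 0.23233872 0.        ] yaw 114.89523544965607
seat [0.56789284 0.23233872 0.06      ] mouth [0.56426452 0.23065488 0.079     ]
150 [602, 544, 578, 538, 446, 453, 494, 440, 373, 490, 497, 533, 549, 571, 579, 600, 615, 625, 622, 635, 646, 651, 660, 664, 660, 666, 664, 668, 665, 669, 668, 668, 668, 670, 662, 668, 665, 668, 660, 644, 622, 642, 646, 641, 629, 619, 610, 592, 579, 577, 570, 556, 534, 519, 488, 467, 419, 359, 363, 419, 407, 391, 402, 413, 428, 496, 530]
165 [638, 631, 627, 630, 638, 631, 635, 636, 638, 625, 367, 345, 379, 395, 391, 408, 429, 432, 435, 441, 444, 450, 522, 611, 467, 459, 465, 472, 467, 476, 498, 544, 636, 614, 518, 511, 503, 495, 478, 476, 467, 447, 464, 483, 477, 464, 453, 435, 437, 442, 441, 429, 426, 407, 405, 382, 341, 359, 416, 421, 412, 410, 411, 422, 411, 413, 414]
180 [641, 466, 285, 292, 295
[... 563 characters left out ...]
45, 432, 435, 421, 393, 395, 354, 362, 388, 421, 415, 416, 415, 425, 424, 416, 426, 417]
220 [425, 414, 410, 406, 402, 411, 426, 429, 424, 427, 406, 327, 313, 333, 339, 350, 357, 371, 372, 373, 377, 378, 388, 386, 385, 380, 393, 387, 391, 390, 393, 389, 393, 417, 471, 475, 483, 489, 485, 464, 405, 470, 477, 469, 465, 457, 438, 439, 435, 376, 355, 342, 351, 342, 321, 320, 377, 478, 467, 466, 455, 467, 462, 457, 459, 476, 474]
165 278 [ 0.0582 -0.0007 -0.0237]
165 279 [ 0.0582 -0.0003 -0.0237]
165 280 [ 0.0582  0.0001 -0.0237]
165 281 [ 0.0582  0.0006 -0.0237]
200 278 [ 0.0423 -0.0007 -0.0237]
200 279 [ 0.0423 -0.0003 -0.0237]
200 280 [ 0.0423  0.0002 -0.0237]
200 281 [ 0.0423  0.0006 -0.0237]
```

View pics/ov5.png

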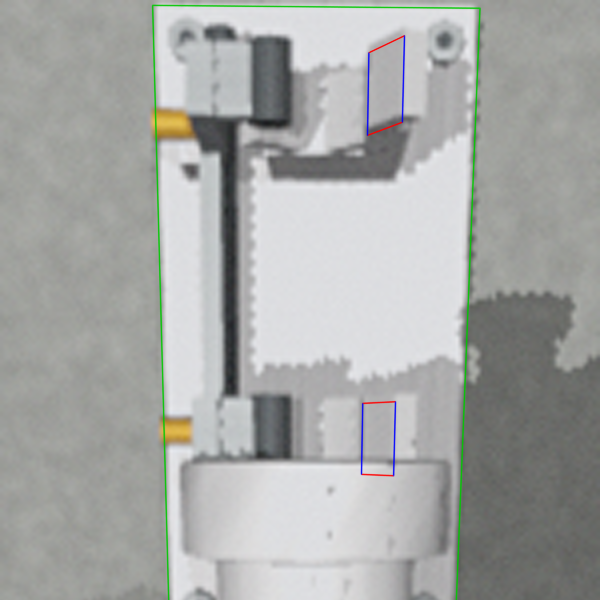

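```bash
python3 - <<'E'
from h import *
print(goto([.5643,.2307,.0863],294.9))
E
```

```text
(array([4.743, 0.133, 5.403]), array([-0.001,  0.   ,  0.077]))
```

Emit:
{"api": "play_rows", "payload": {
  "deltas": [
    [0.3,0,0,0,0,0.08,10],
    [0.9,0,0,0,0,0.08,10],
    [1.7,0.1,0,0,0,0.08,10],
    [2.5,0.1,0.2,0,0,0.08,10],
    [3.3,0.1,0.6,0,0,0.08,10],
    [4,0.13,1.2,0,0,0.08,10],
    [4.5,0.13,2,0,0,0.08,10],
    [4.74,0.13,2.8,0,0,0.08,10],
    [4.74,0.13,3.6,0,0,0.08,10],
    [4.74,0.13,4.4,0,0,0.08,10],
    [4.74,0.13,5,0,0,0.08,10],
    [4.74,0.13,5.4,0,0,0.08,10]
  ]
}}

```text
time_s: 11.55
tcp_pos: [0.5641, 0.2296, 0.085]
ee_rot: [[0.42, -0.907, -0.002], [-0.907, -0.42, -0.001], [0.0, 0.002, -1.0]]
wrist_force: [0.7, -0.9, -2.4]
gripper_width: 0.242
```

Emit:
{"api": "play_rows", "payload": {
  "deltas": [
    [0,0,0,0,0,0,10],
    [0,0,0,0,0,0,10],
    [0,0,0,0,0,0,10],
    [0,0,0,0,0,0,10]
  ]
}}

```text
time_s: 11.95
tcp_pos: [0.5648, 0.2313, 0.0874]
ee_rot: [[0.421, -0.907, 0.002], [-0.907, -0.421, 0.001], [-0.0, -0.002, -1.0]]
wrist_force: [0.1, -0.0, -1.7]
gripper_width: 0.246
```

```bash
python3 - <<'E'
from h import *
d=shot('wrist','w6'); s=d['state']; print(s['time_s'],np.round(s['tcp_pos'],4),np.round(s['ee_rot'],4).tolist(),np.round(d['T_tool_cam'][:,3],4).tolist(),np.round(s['wrist_force'],2))
e=shot('scene','s6'); shot('top','t6')
print(goto([.5643,.2307,.0603],294.9))
im=cv2.cvtColor(e['pixels'],cv2.COLOR_RGB2BGR)
p=proj(e,[.565,.23,.08])[0].astype(int); print(p)
cv2.imwrite('pics/s6c.png',cv2.resize(im[p[1]-50:p[1]+50,p[0]-65:p[0]+65],None,fx=6,fy=6,interpolation=cv2.INTER_CUBIC))
E
```

```text
11.95 [0.5648 0.2313 0.0874] [[0.4212, -0.907, 0.0016], [-0.907, -0.4212, 0.0011], [-0.0003, -0.0019, -1.0]] [0.0805, -0.0007, -0.1609, 1.0] [ 0.07 -0.03 -1.75]
(array([0.014, 0.015, 1.063]), array([-0.011,  0.002,  0.003]))
[315 254]
```

View pics/w6.png

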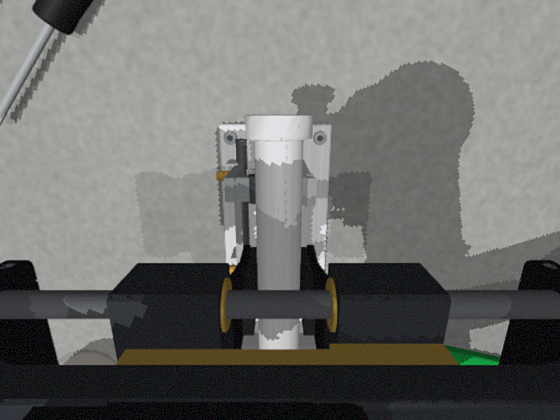

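View pics/s6c.png

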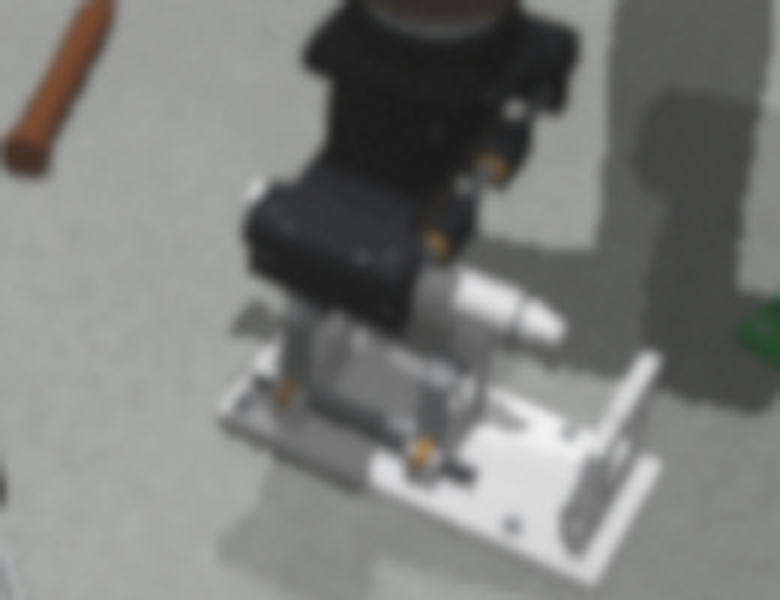

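```bash
python3 - <<'E'
from h import *
import pickle
d=pickle.load(open('w6.pkl','rb'))
im=cv2.cvtColor(d['pixels'],cv2.COLOR_RGB2BGR)
y=np.radians(114.9);u=np.array([np.cos(y),np.sin(y),0]);n=np.array([-u[1],u[0],0]);o=np.array([.5679,.2323,0])
W=lambda a,b,c:o+u*a+n*b+[0,0,c]
S=5;im=cv2.resize(im[105:225,200:350],None,fx=S,fy=S,interpolation=cv2.INTER_CUBIC)
def seg(a,b,col):
    p=(proj(d,[W(*a),W(*b)])-[200,105]+.5)*S-.5
    cv2.line(im,*[tuple(int(round(q*8)) for q in k) for k in p],col,1,cv2.LINE_AA,3)
for k in(-.042,.042): seg((-.07,k,.01),(.0,k,.01),(0,200,0))
seg((-.07,-.042,.01),(-.07,.042,.01),(0,200,0))
for e in(-.044,-.028): seg((e,.0115,.07),(e,.0115+.0069,.082),(0,0,255))
seg((-.044,.0115,.07),(-.028,.0115,.07),(255,0,0)); seg((-.044,.0184,.082),(-.028,.0184,.082),(255,0,0))
# barrel expected at hover over mouth
for s in(-1,1): seg((-.07,.004+s*.011,.105),(-.02,.004+s*.011,.105),(255,0,255))
cv2.imwrite('pics/ov6.png',im)
E
```

```text
(no output)
```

View pics/ov6.png

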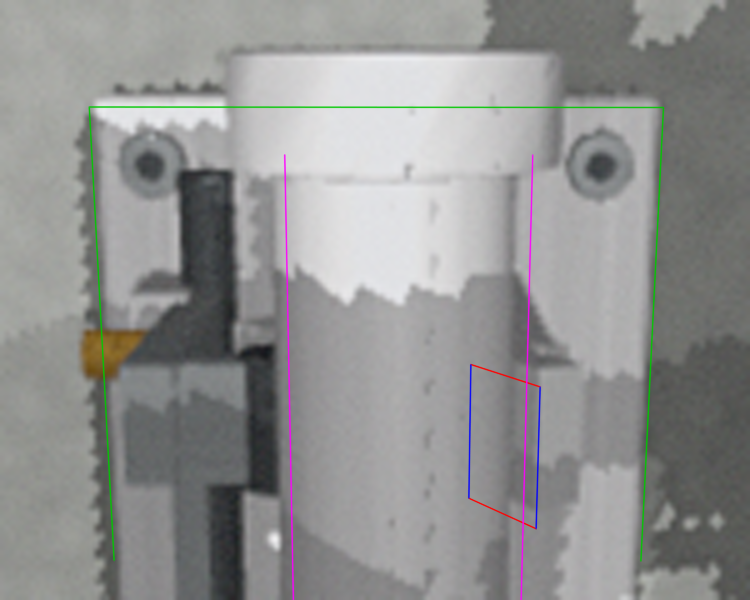

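The base plate outline fits to within 1 to 2 mm. The tube sits about 1 mm to the -y side of where it should be, and the mount lies about 1 mm further back. I correct both and descend slowly, watching the force.

Emit:
{"api": "play_rows", "payload": {
  "deltas": [
    [0.05,0.035,0.1,0,0,0,10],
    [0.05,0.035,0.25,0,0,0,10],
    [0.05,0.035,0.4,0,0,0,10],
    [0.05,0.035,0.55,0,0,0,10],
    [0.05,0.035,0.7,0,0,0,10],
    [0.05,0.035,0.8,0,0,0,10],
    [0.05,0.035,0.9,0,0,0,10],
    [0.05,0.035,0.95,0,0,0,10],
    [0.05,0.035,0.95,0,0,0,10]
  ]
}}

```text
time_s: 13.0
tcp_pos: [0.5639, 0.2294, 0.0623]
ee_rot: [[0.421, -0.907, -0.0], [-0.907, -0.421, -0.0], [0.0, 0.0, -1.0]]
wrist_force: [0.1, 1.0, -1.7]
gripper_width: 0.242
```

```bash
python3 - <<'E'
from h import *
d=shot('wrist','w7'); s=d['state']; print(s['time_s'],np.round(s['tcp_pos'],4),np.round(s['ee_rot'],4).tolist(),np.round(s['wrist_force'],2),np.round(s['moment'],2))
print(goto([.5643,.2307,.0603],294.9))
E
```

```text
13.0 [0.5639 0.2294 0.0623] [[0.4211, -0.907, -0.0003], [-0.907, -0.4211, -0.0002], [0.0, 0.0004, -1.0]] [ 0.08  0.96 -1.68] [-0.01  0.14  0.02]
(array([-0.04 , -0.03 ,  0.089]), array([-0.   , -0.   ,  0.001]))
```

View pics/w7.png

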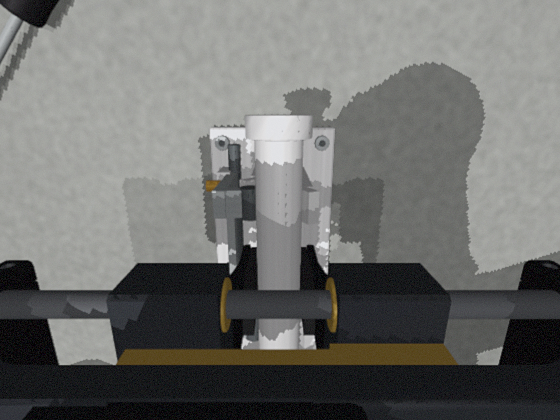

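Emit:
{"api": "play_rows", "payload": {
  "deltas": [
    [0,0,0.03,0,0,0,10],
    [0,0,0.05,0,0,0,10],
    [0,0,0.07,0,0,0,10],
    [0,0,0.07,0,0,0,10]
  ]
}}

```text
time_s: 13.45
tcp_pos: [0.5642, 0.2296, 0.061]
ee_rot: [[0.421, -0.907, 0.001], [-0.907, -0.421, 0.0], [-0.0, -0.001, -1.0]]
wrist_force: [0.0, 0.3, -1.3]
gripper_width: 0.243
```

```bash
python3 - <<'E'
from h import *
d=shot('wrist','w8'); s=d['state']; print(s['time_s'],np.round(s['tcp_pos'],4),np.round(s['wrist_force'],2),np.round(s['moment'],2))
im=cv2.cvtColor(d['pixels'],cv2.COLOR_RGB2BGR)
cv2.imwrite('pics/w8c.png',cv2.resize(im[105:265,195:355],None,fx=3.7,fy=3.7,interpolation=cv2.INTER_CUBIC))
E
```

```text
13.45 [0.5642 0.2296 0.061 ] [ 0.01  0.28 -1.34] [ 0.05  0.02 -0.06]
```

View pics/w8c.png

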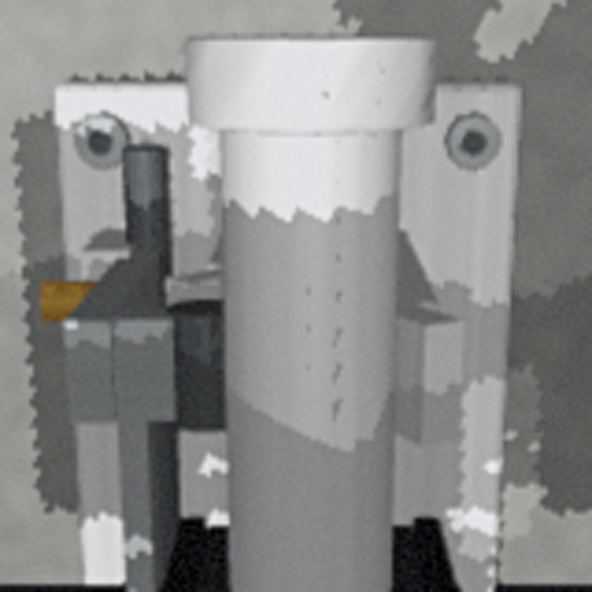

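The tube lies between the roller on the left and the prong on the right, parallel to both, and the load is starting to come off the wrist. I ease down a bit more.

Emit:
{"api": "play_rows", "payload": {
  "deltas": [
    [0,0,0.02,0,0,0,10],
    [0,0,0.04,0,0,0,10],
    [0,0,0.05,0,0,0,10],
    [0,0,0.05,0,0,0,10]
  ]
}}

```text
time_s: 13.9
tcp_pos: [0.5644, 0.2297, 0.0606]
ee_rot: [[0.421, -0.907, 0.001], [-0.907, -0.421, 0.0], [0.0, -0.001, -1.0]]
wrist_force: [-1.2, -0.3, 5.3]
gripper_width: 0.242
```

```bash
python3 - <<'E'
from h import *
s=r.sense(); print(s['time_s'],np.round(s['tcp_pos'],4),np.round(s['wrist_force'],2),np.round(s['moment'],2))
E
```

```text
13.9 [0.5644 0.2297 0.0606] [-1.23 -0.3   5.33] [-0.04  0.6  -0.12]
```

Contact shows about 7 N upward at tube axis height 79 mm, which is the mouth height. I ease off slightly and open the fingers moderately to let go.

Emit:
{"api": "play_rows", "payload": {
  "deltas": [
    [0,0,-0.03,0,0,0,10],
    [0,0,-0.03,0,0,0,16],
    [0,0,-0.03,0,0,0,24],
    [0,0,-0.03,0,0,0,28],
    [0,0,-0.03,0,0,0,32],
    [0,0,-0.03,0,0,0,36],
    [0,0,-0.03,0,0,0,40],
    [0,0,-0.03,0,0,0,40],
    [0,0,-0.03,0,0,0,40]
  ]
}}

```text
time_s: 14.8
tcp_pos: [0.564, 0.2295, 0.0603]
ee_rot: [[0.421, -0.907, -0.0], [-0.907, -0.421, -0.0], [0.0, 0.0, -1.0]]
wrist_force: [-0.6, 0.8, 0.1]
gripper_width: 0.458
```

```bash
python3 - <<'E'
from h import *
d=shot('wrist','w9');s=d['state']; print(s['time_s'],np.round(s['tcp_pos'],4),s['gripper_width']*87,np.round(s['wrist_force'],2),np.round(s['moment'],2))
E
```

```text
14.8 [0.564  0.2295 0.0603] 39.87860605900179 [-0.64  0.81  0.07] [0.04 0.13 0.05]
```

View pics/w9.png

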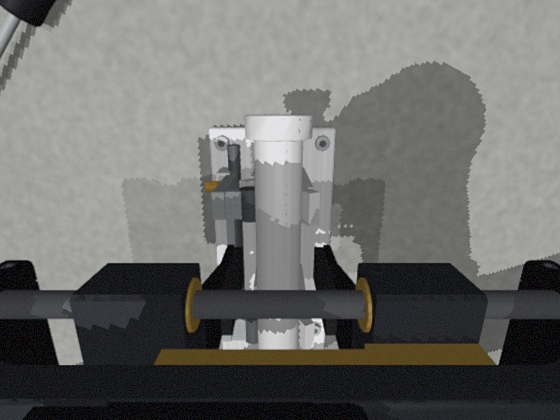

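Released: wrist force is about 0 and the tube stays put. I rise straight, close the fingers above it and look.

Emit:
{"api": "play_rows", "payload": {
  "deltas": [
    [0,0,-0.1,0,0,0,40],
    [0,0,-0.3,0,0,0,40],
    [0,0,-0.6,0,0,0,40],
    [0,0,-1,0,0,0,40],
    [0,0,-1.5,0,0,0,40],
    [0,0,-2,0,0,0,40],
    [0,0,-2.4,0,0,0,20],
    [0,0,-2.6,0,0,0,0],
    [0,0,-2.6,0,0,0,0],
    [0,0,-2.6,0,0,0,0],
    [0,0,-2.6,0,0,0,0],
    [0,0,-2.6,0,0,0,0]
  ]
}}

```text
time_s: 16.05
tcp_pos: [0.5637, 0.2293, 0.1246]
ee_rot: [[0.421, -0.907, -0.001], [-0.907, -0.421, -0.001], [0.0, 0.001, -1.0]]
wrist_force: [0.5, -0.2, 0.0]
gripper_width: 0.036
```

```bash
python3 - <<'E'
from h import *
d=shot('wrist','w10');s=d['state']; print(s['time_s'],np.round(s['tcp_pos'],4),s['gripper_width']*87,np.round(s['wrist_force'],2),np.round(s['moment'],2))
e=shot('scene','s10'); t=shot('top','t10')
im=cv2.cvtColor(e['pixels'],cv2.COLOR_RGB2BGR)
p=(315,254)
cv2.imwrite('pics/s10c.png',cv2.resize(im[p[1]-40:p[1]+50,p[0]-60:p[0]+60],None,fx=6,fy=6,interpolation=cv2.INTER_CUBIC))
E
```

```text
16.05 [0.5637 0.2293 0.1246] 3.1055919268337266 [ 0.49 -0.24  0.02] [0.04 0.13 0.  ]
```

View pics/w10.png

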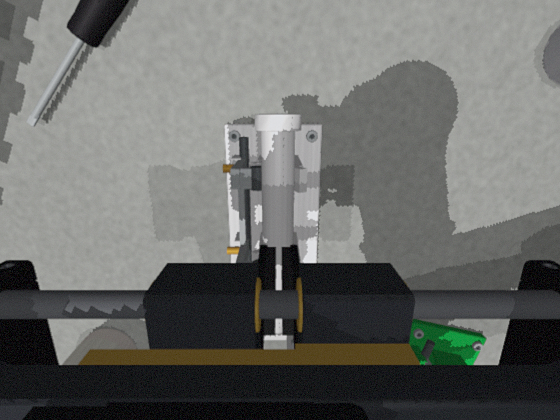

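View pics/s10c.png

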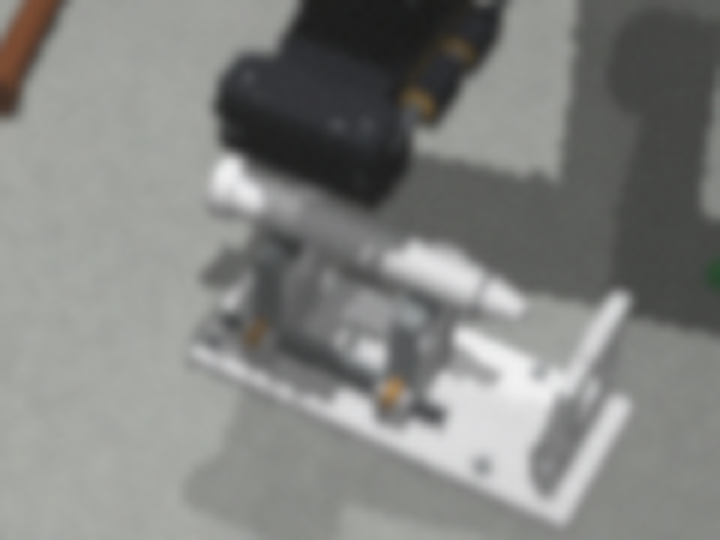

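The tube lies level in the mouth, nose towards the aperture plate. I approach with shut fingers, over the middle and 2 mm towards the seat line.

Emit:
{"api": "play_rows", "payload": {
  "deltas": [
    [0,-0.08,0.1,0,0,0,0],
    [0,-0.08,0.3,0,0,0,0],
    [0,-0.08,0.5,0,0,0,0],
    [0,-0.08,0.7,0,0,0,0],
    [0,-0.08,0.9,0,0,0,0],
    [0,-0.08,1.05,0,0,0,0],
    [0,-0.08,1.15,0,0,0,0],
    [0,-0.08,1.2,0,0,0,0],
    [0,-0.08,1.25,0,0,0,0],
    [0,-0.08,1.25,0,0,0,0]
  ]
}}

```text
time_s: 17.2
tcp_pos: [0.5658, 0.2303, 0.094]
ee_rot: [[0.421, -0.907, -0.0], [-0.907, -0.421, -0.0], [0.0, 0.0, -1.0]]
wrist_force: [0.4, -0.6, 0.0]
gripper_width: 0.007
```

Emit:
{"api": "play_rows", "payload": {
  "deltas": [
    [0,0,0.04,0,0,0,0],
    [0,0,0.08,0,0,0,0],
    [0,0,0.12,0,0,0,0],
    [0,0,0.14,0,0,0,0],
    [0,0,0.16,0,0,0,0],
    [0,0,0.16,0,0,0,0]
  ]
}}

```text
time_s: 17.8
tcp_pos: [0.566, 0.2304, 0.0905]
ee_rot: [[0.421, -0.907, 0.001], [-0.907, -0.421, 0.0], [0.0, -0.001, -1.0]]
wrist_force: [-1.3, -0.8, 3.3]
gripper_width: 0.006
```

Contact at 90.5 mm, as expected for the tube top at 90. I press on slowly.

Emit:
{"api": "play_rows", "payload": {
  "deltas": [
    [0,0,0.03,0,0,0,0],
    [0,0,0.06,0,0,0,0],
    [0,0,0.09,0,0,0,0],
    [0,0,0.12,0,0,0,0]
  ]
}}

```text
time_s: 18.2
tcp_pos: [0.5681, 0.2314, 0.089]
ee_rot: [[0.422, -0.907, 0.006], [-0.907, -0.422, 0.002], [0.0, -0.006, -1.0]]
wrist_force: [2.2, 0.4, 7.2]
gripper_width: 0.006
```

Emit:
{"api": "play_rows", "payload": {
  "deltas": [
    [0,0,0.03,0,0,0,0],
    [0,0,0.06,0,0,0,0],
    [0,0,0.09,0,0,0,0]
  ]
}}

```text
time_s: 18.5
tcp_pos: [0.5696, 0.2321, 0.0879]
ee_rot: [[0.423, -0.906, 0.009], [-0.906, -0.423, 0.004], [0.0, -0.01, -1.0]]
wrist_force: [3.7, 0.5, 9.5]
gripper_width: 0.003
```

The tool is drifting towards the jaw side by 4 mm with a small sideways force. I look before pressing further.

```bash
python3 - <<'E'
from h import *
d=shot('wrist','w11');s=d['state']; print(s['time_s'],np.round(s['tcp_pos'],4),s['gripper_width']*87,np.round(s['wrist_force'],2),np.round(s['moment'],2),np.round(s['joint_velocities'],2))
e=shot('scene','s11')
im=cv2.cvtColor(e['pixels'],cv2.COLOR_RGB2BGR)
p=(315,254)
a=cv2.resize(im[p[1]-40:p[1]+50,p[0]-60:p[0]+60],None,fx=3.3,fy=3.3,interpolation=cv2.INTER_CUBIC)
im=cv2.cvtColor(d['pixels'],cv2.COLOR_RGB2BGR)
b=cv2.resize(im[105:295,200:360],None,fx=2.4,fy=2.4,interpolation=cv2.INTER_CUBIC)
H=max(a.shape[0],b.shape[0]); c=np.zeros((H,a.shape[1]+b.shape[1],3),np.uint8); c[:a.shape[0],:a.shape[1]]=a; c[:b.shape[0],a.shape[1]:]=b
cv2.imwrite('pics/c11.png',c)
E
```

```text
18.5 [0.5696 0.2321 0.0879] 0.2524930735315864 [3.73 0.52 9.45] [ 0.14 -0.8   0.01] [-0.05  0.36 -0.03  0.27  1.23  0.01]
```

View pics/c11.png

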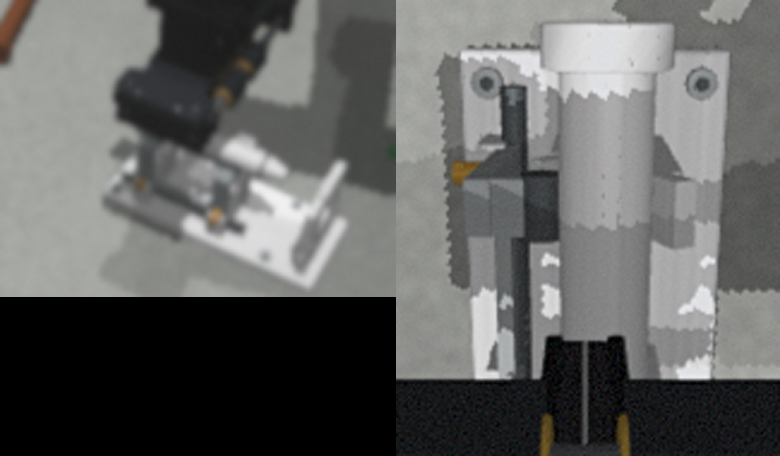

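The shut fingers were dragged about 4 mm off the tube's crown, because the tube rolls on the lead-in. I lift off a little and use the slightly opened tips (8 mm) as a saddle on the tube's crown, centred over it.

Emit:
{"api": "play_rows", "payload": {
  "deltas": [
    [0,0,-0.1,0,0,0,0],
    [0,0,-0.3,0,0,0,0],
    [0,0.06,-0.5,0,0,0,0],
    [0,0.06,-0.5,0,0,0,8],
    [0,0.06,-0.5,0,0,0,8],
    [0,0.06,-0.5,0,0,0,8]
  ]
}}

```text
time_s: 19.2
tcp_pos: [0.564, 0.2295, 0.0968]
ee_rot: [[0.421, -0.907, -0.001], [-0.907, -0.421, -0.001], [0.0, 0.001, -1.0]]
wrist_force: [-0.2, -0.2, -0.5]
gripper_width: 0.084
```

```bash
python3 - <<'E'
from h import *
d=shot('wrist','w12');s=d['state']; print(s['time_s'],np.round(s['tcp_pos'],4),s['gripper_width']*87,np.round(s['wrist_force'],2),np.round(s['moment'],2))
o=np.array([.5679,.2323,0]);n=np.array([-.907,-.421,0]);u=np.array([-.421,.907,0]); q=np.array(s['tcp_pos'])-o; print('clip x,y',q@u,q@n)
im=cv2.cvtColor(d['pixels'],cv2.COLOR_RGB2BGR)
cv2.imwrite('pics/c12.png',cv2.resize(im[105:295,200:360],None,fx=3.1,fy=3.1,interpolation=cv2.INTER_CUBIC))
E
```

```text
19.2 [0.564  0.2295 0.0968] 7.301200266717997 [-0.17 -0.19 -0.55] [0.02 0.11 0.  ]
clip x,y -0.0009433352711765433 0.004704116958579585
```

View pics/c12.png

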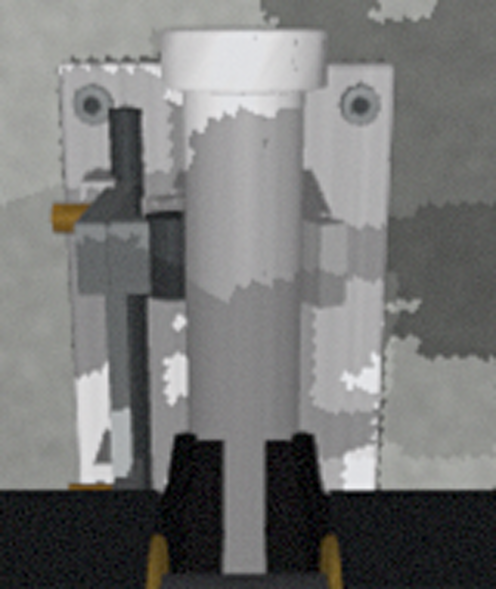

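The tips are centred on the tube (245 against 244 px), and the tube is back in the mouth, level. I press as a saddle, following the lead-in sideways.

Emit:
{"api": "play_rows", "payload": {
  "deltas": [
    [0,0,0.1,0,0,0,8],
    [0,0,0.2,0,0,0,8],
    [0,0,0.27,0,0,0,8],
    [0,0,0.31,0,0,0,8],
    [0,-0.02,0.35,0,0,0,8],
    [0,-0.04,0.39,0,0,0,8],
    [0,-0.06,0.43,0,0,0,8]
  ]
}}

```text
time_s: 19.95
tcp_pos: [0.5673, 0.231, 0.0882]
ee_rot: [[0.422, -0.907, 0.004], [-0.907, -0.422, 0.001], [0.0, -0.004, -1.0]]
wrist_force: [0.9, -0.0, 7.4]
gripper_width: 0.091
```

Emit:
{"api": "play_rows", "payload": {
  "deltas": [
    [0,-0.02,0.04,0,0,0,8],
    [0,-0.04,0.08,0,0,0,8],
    [0,-0.06,0.12,0,0,0,8]
  ]
}}

```text
time_s: 20.25
tcp_pos: [0.5704, 0.2325, 0.0863]
ee_rot: [[0.422, -0.906, 0.008], [-0.906, -0.422, 0.003], [0.0, -0.009, -1.0]]
wrist_force: [2.6, 0.9, 7.7]
gripper_width: 0.095
```

```bash
python3 - <<'E'
from h import *
d=shot('wrist','w13');s=d['state']; print(s['time_s'],np.round(s['tcp_pos'],4),s['gripper_width']*87,np.round(s['wrist_force'],2),np.round(s['moment'],2),np.round(s['joint_velocities'],2))
im=cv2.cvtColor(d['pixels'],cv2.COLOR_RGB2BGR)
cv2.imwrite('pics/c13.png',cv2.resize(im[105:295,200:360],None,fx=3.1,fy=3.1,interpolation=cv2.INTER_CUBIC))
E
```

```text
20.25 [0.5704 0.2325 0.0863] 8.246219419037534 [2.56 0.88 7.65] [ 0.06 -0.61  0.02] [-0.17  0.99  0.48  0.17  1.32  0.13]
```

View pics/c13.png

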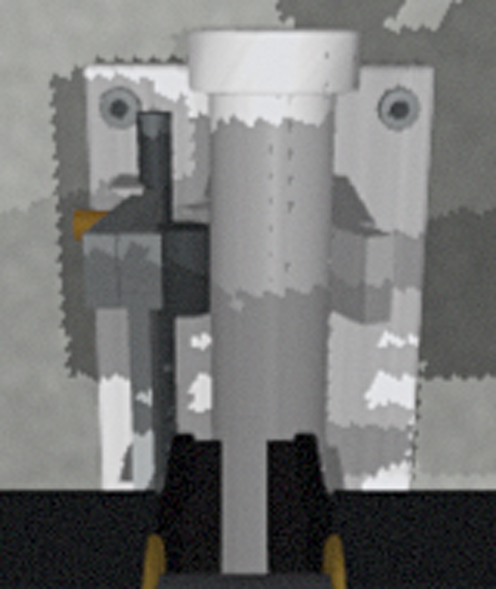

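The tip again drifted 4 mm outward, dragged by the rolling tube against a compliant arm. The tube itself is fine and level. I lift again, shut the fingers and start on the prong side of the crown, so the drift carries the tip across the tube's middle.

Emit:
{"api": "play_rows", "payload": {
  "deltas": [
    [0,0,-0.1,0,0,0,8],
    [0,0,-0.3,0,0,0,4],
    [0,0.15,-0.55,0,0,0,0],
    [0,0.26,-0.55,0,0,0,0],
    [0,0.26,-0.55,0,0,0,0],
    [0,0.26,-0.55,0,0,0,0]
  ]
}}

```text
time_s: 20.9
tcp_pos: [0.561, 0.2281, 0.0971]
ee_rot: [[0.421, -0.907, -0.0], [-0.907, -0.421, -0.0], [0.0, 0.0, -1.0]]
wrist_force: [-0.7, 0.3, 0.7]
gripper_width: 0.001
```

```bash
cat > st.py <<'E'
from h import *
import sys
nm=sys.argv[1]
d=shot('wrist',nm);s=d['state']; print(s['time_s'],np.round(s['tcp_pos'],4),s['gripper_width']*87,np.round(s['wrist_force'],2),np.round(s['moment'],2))
o=np.array([.5679,.2323,0]);n=np.array([-.907,-.421,0]);u=np.array([-.421,.907,0]); q=np.array(s['tcp_pos'])-o; print('clip x,y',q@u,q@n)
im=cv2.cvtColor(d['pixels'],cv2.COLOR_RGB2BGR)
cv2.imwrite('pics/'+nm+'c.png',cv2.resize(im[105:295,200:360],None,fx=3.1,fy=3.1,interpolation=cv2.INTER_CUBIC))
E
python3 st.py w14
```

```text
20.9 [0.561  0.2281 0.0971] 0.08053466806068312 [-0.72  0.26  0.75] [0.06 0.13 0.04]
clip x,y -0.0009369547121124094 0.008063192586507444
```

View pics/w14c.png

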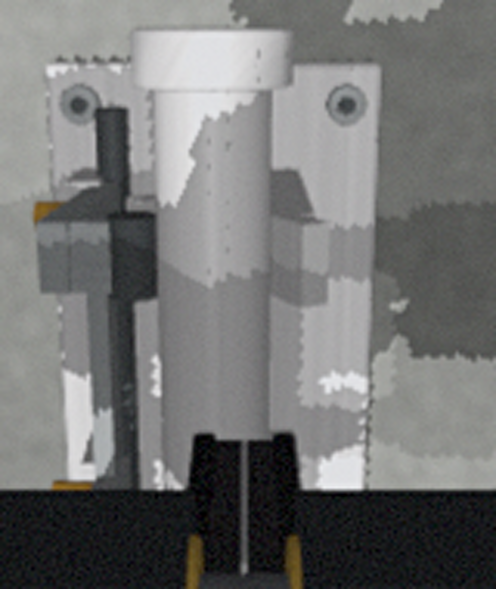

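The tip now sits about 4.5 mm to the prong side, with the crown still well under it. I press.

Emit:
{"api": "play_rows", "payload": {
  "deltas": [
    [0,0,0.1,0,0,0,0],
    [0,0,0.2,0,0,0,0],
    [0,0,0.25,0,0,0,0],
    [0,0,0.29,0,0,0,0],
    [0,0,0.33,0,0,0,0],
    [0,0,0.37,0,0,0,0],
    [0,0,0.41,0,0,0,0]
  ]
}}

```text
time_s: 21.65
tcp_pos: [0.5614, 0.2282, 0.087]
ee_rot: [[0.421, -0.907, 0.0], [-0.907, -0.421, 0.0], [-0.0, -0.0, -1.0]]
wrist_force: [-0.1, 0.5, -0.2]
gripper_width: 0.005
```

Emit:
{"api": "play_rows", "payload": {
  "deltas": [
    [0,0,0.04,0,0,0,0],
    [0,0,0.08,0,0,0,0],
    [0,0,0.12,0,0,0,0]
  ]
}}

```text
time_s: 21.95
tcp_pos: [0.5626, 0.2288, 0.0851]
ee_rot: [[0.422, -0.907, 0.003], [-0.907, -0.422, 0.001], [0.0, -0.004, -1.0]]
wrist_force: [1.9, 0.2, 4.3]
gripper_width: 0.005
```

Emit:
{"api": "play_rows", "payload": {
  "deltas": [
    [0,0,0.04,0,0,0,0],
    [0,0,0.08,0,0,0,0]
  ]
}}

```text
time_s: 22.15
tcp_pos: [0.564, 0.2295, 0.084]
ee_rot: [[0.422, -0.907, 0.006], [-0.907, -0.422, 0.003], [0.0, -0.007, -1.0]]
wrist_force: [4.3, 1.1, 5.8]
gripper_width: 0.008
```

```bash
python3 st.py w15
```

```text
22.15 [0.564  0.2295 0.084 ] 0.6672572080221071 [4.27 1.09 5.77] [ 0.18 -1.01 -0.04]
clip x,y -0.00086082680078004 0.004718840560360711
```

View pics/w15c.png

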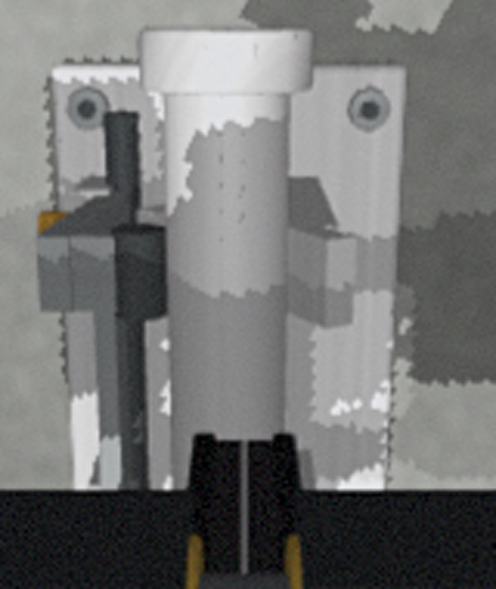

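Good: the tip is 2.7 mm to the prong side, the tube is level and going in, at low force. I continue.

Emit:
{"api": "play_rows", "payload": {
  "deltas": [
    [0,0,0.04,0,0,0,0],
    [0,0,0.08,0,0,0,0],
    [0,0,0.12,0,0,0,0]
  ]
}}

```text
time_s: 22.5
tcp_pos: [0.5601, 0.2276, 0.0781]
ee_rot: [[0.42, -0.907, -0.003], [-0.907, -0.42, -0.001], [-0.0, 0.003, -1.0]]
wrist_force: [-0.5, -0.7, -1.1]
gripper_width: 0.001
```

Emit:
{"api": "play_rows", "payload": {
  "deltas": [
    [0,0,0.04,0,0,0,0],
    [0,0,0.08,0,0,0,0],
    [0,0,0.12,0,0,0,0]
  ]
}}

```text
time_s: 22.8
tcp_pos: [0.5608, 0.2279, 0.0755]
ee_rot: [[0.421, -0.907, -0.001], [-0.907, -0.421, -0.001], [0.0, 0.001, -1.0]]
wrist_force: [0.1, 0.2, -0.1]
gripper_width: 0.004
```

```bash
python3 st.py w16
```

```text
22.8 [0.5608 0.2279 0.0755] 0.3392017353536011 [ 0.13  0.19 -0.07] [ 0.    0.16 -0.02]
clip x,y -0.000972324529454408 0.008237955101460057
```

View pics/w16c.png

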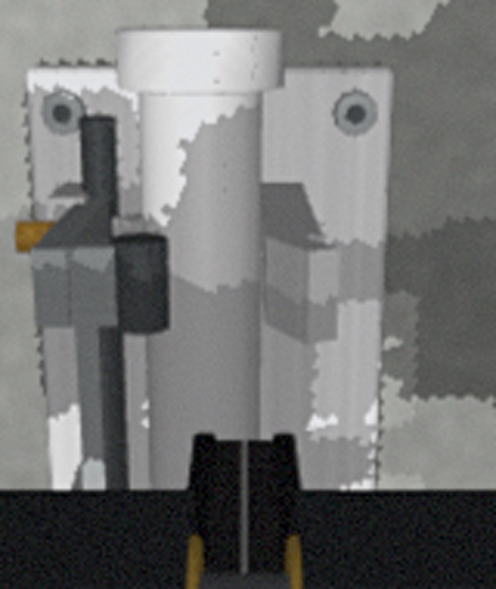

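The tube snapped down, and the roller edge now overlaps the tube in the picture. The force is gone and the tip sprang back to y = +8 mm. I lift slightly, centre over the tube (y about +1) and press gently to feel the bottom.

Emit:
{"api": "play_rows", "payload": {
  "deltas": [
    [0,0,-0.2,0,0,0,0],
    [0,-0.1,-0.3,0,0,0,0],
    [0,-0.2,-0.3,0,0,0,0],
    [0,-0.28,-0.3,0,0,0,0],
    [0,-0.28,-0.2,0,0,0,0],
    [0,-0.28,-0.1,0,0,0,0],
    [0,-0.28,0,0,0,0,0],
    [0,-0.28,0.04,0,0,0,0],
    [0,-0.28,0.08,0,0,0,0],
    [0,-0.28,0.1,0,0,0,0]
  ]
}}

```text
time_s: 23.85
tcp_pos: [0.5676, 0.2311, 0.0734]
ee_rot: [[0.421, -0.907, -0.0], [-0.907, -0.421, -0.0], [0.0, 0.0, -1.0]]
wrist_force: [-0.1, 0.4, -0.5]
gripper_width: 0.002
```

```bash
python3 st.py w17
```

```text
23.85 [0.5676 0.2311 0.0734] 0.14428012603044754 [-0.08  0.4  -0.54] [-0.04  0.11  0.01]
clip x,y -0.0009525996946697191 0.0007582984981293614
```

View pics/w17c.png

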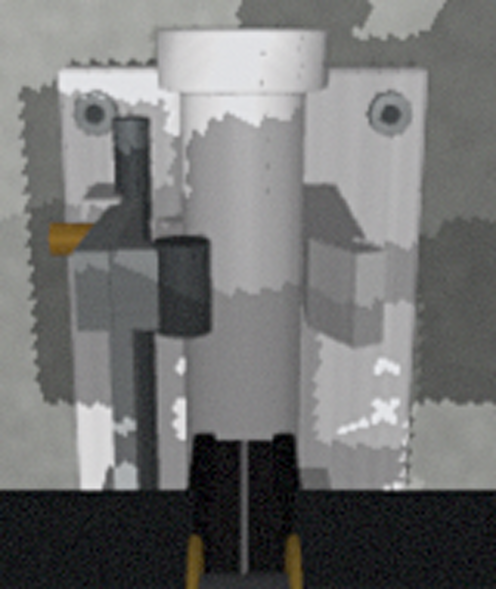

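Centred now (245 against 243 px). The jaw roller is closed over the tube and there is no contact yet at 73.4 mm. I press gently until it bottoms.

Emit:
{"api": "play_rows", "payload": {
  "deltas": [
    [0,0,0.03,0,0,0,0],
    [0,0,0.06,0,0,0,0],
    [0,0,0.09,0,0,0,0],
    [0,0,0.09,0,0,0,0]
  ]
}}

```text
time_s: 24.3
tcp_pos: [0.5677, 0.2312, 0.0714]
ee_rot: [[0.421, -0.907, 0.0], [-0.907, -0.421, 0.0], [0.0, -0.0, -1.0]]
wrist_force: [-0.4, 0.1, 0.2]
gripper_width: 0.004
```

Emit:
{"api": "play_rows", "payload": {
  "deltas": [
    [0,0,0.02,0,0,0,0],
    [0,0,0.04,0,0,0,0],
    [0,0,0.04,0,0,0,0]
  ]
}}

```text
time_s: 24.6
tcp_pos: [0.5678, 0.2312, 0.0713]
ee_rot: [[0.421, -0.907, 0.001], [-0.907, -0.421, 0.0], [0.0, -0.001, -1.0]]
wrist_force: [-1.6, 0.8, 4.7]
gripper_width: 0.007
```

Contact at 71.3 mm, where the seated tube's top should be (71), and it is stiff. A little more to confirm the hard stop, within 12 to 24 N.

Emit:
{"api": "play_rows", "payload": {
  "deltas": [
    [0,0,0.02,0,0,0,0],
    [0,0,0.04,0,0,0,0],
    [0,0,0.04,0,0,0,0]
  ]
}}

```text
time_s: 24.9
tcp_pos: [0.5678, 0.2312, 0.0712]
ee_rot: [[0.422, -0.907, 0.001], [-0.907, -0.422, -0.0], [0.0, -0.001, -1.0]]
wrist_force: [-2.9, -0.8, 9.4]
gripper_width: 0.006
```

Emit:
{"api": "play_rows", "payload": {
  "deltas": [
    [0,0,0.02,0,0,0,0],
    [0,0,0.03,0,0,0,0],
    [0,0,0.03,0,0,0,0]
  ]
}}

```text
time_s: 25.2
tcp_pos: [0.5678, 0.2312, 0.0711]
ee_rot: [[0.422, -0.907, 0.001], [-0.907, -0.422, 0.0], [0.001, -0.001, -1.0]]
wrist_force: [-5.8, -0.7, 12.0]
gripper_width: 0.005
```

It has bottomed: 12 N with only 0.2 mm of movement. I stop, lift off straight up and check.

Emit:
{"api": "play_rows", "payload": {
  "deltas": [
    [0,0,-0.1,0,0,0,0],
    [0,0,-0.4,0,0,0,0],
    [0,0,-0.9,0,0,0,0],
    [0,0,-1.6,0,0,0,0],
    [0,0,-2.4,0,0,0,0],
    [0,0,-3.2,0,0,0,0],
    [0,0,-4,0,0,0,0],
    [0,0,-4.8,0,0,0,0],
    [0,0,-5.4,0,0,0,0],
    [0,0,-5.8,0,0,0,0],
    [0,0,-6,0,0,0,0],
    [0,0,-6,0,0,0,0]
  ]
}}

```text
time_s: 26.4
tcp_pos: [0.5678, 0.2312, 0.2191]
ee_rot: [[0.421, -0.907, 0.001], [-0.907, -0.421, 0.001], [-0.0, -0.001, -1.0]]
wrist_force: [-0.8, 0.9, -0.4]
gripper_width: 0.007
```

Emit:
{"api": "play_rows", "payload": {
  "deltas": [
    [-0.5,0,0,0,0,0,0],
    [-1.2,0,0,0,0,0,0],
    [-2,0,0,0,0,0,0],
    [-2.8,0,0,0,0,0,0],
    [-3.5,0,0,0,0,0,0],
    [-4,0,0,0,0,0,0],
    [-4.4,0,0,0,0,0,0],
    [-4.5,0,0,0,0,0,0],
    [-4.5,0,0,0,0,0,0],
    [-4.5,0,0,0,0,0,0]
  ]
}}

```text
time_s: 27.4
tcp_pos: [0.5204, 0.3328, 0.2186]
ee_rot: [[0.421, -0.907, -0.0], [-0.907, -0.421, -0.0], [0.0, 0.0, -1.0]]
wrist_force: [-0.9, -0.1, 0.3]
gripper_width: 0.006
```

```bash
python3 - <<'E'
from h import *
d=shot('wrist','w18');s=d['state']; print(s['time_s'],np.round(s['tcp_pos'],4),np.round(s['wrist_force'],2))
y=np.radians(114.9);u=np.array([np.cos(y),np.sin(y),0]);n=np.array([-u[1],u[0],0]);o=np.array([.5679,.2323,0])
W=lambda a,b,c:o+u*a+n*b+[0,0,c]
im=cv2.cvtColor(d['pixels'],cv2.COLOR_RGB2BGR)
S=4;crop=cv2.resize(im[0:150,210:350],None,fx=S,fy=S,interpolation=cv2.INTER_CUBIC);raw=crop.copy()
def seg(a,b,col):
    p=(proj(d,[W(*a),W(*b)])-[210,0]+.5)*S-.5
    cv2.line(crop,*[tuple(int(round(q*8)) for q in k) for k in p],col,1,cv2.LINE_AA,3)
for k in(-.042,.042): seg((-.07,k,.01),(.13,k,.01),(0,200,0))
seg((-.07,-.042,.01),(-.07,.042,.01),(0,200,0))
for k in(-.011,.011): seg((-.07,k,.06),(.06,k,.06),(255,0,255))
for x in(-.08,-.07): seg((x,-.015,.06),(x,.015,.06),(255,0,255))
seg((.08,-.006,.06),(.08,.006,.06),(255,0,255))
cv2.imwrite('pics/w18c.png',crop)
e=shot('scene','s18'); t=shot('top','t18')
im=cv2.cvtColor(e['pixels'],cv2.COLOR_RGB2BGR);p=(325,264)
a=cv2.resize(im[p[1]-40:p[1]+50,p[0]-60:p[0]+60],None,fx=6,fy=6,interpolation=cv2.INTER_CUBIC)
cv2.imwrite('pics/s18c.png',a)
E
```

```text
27.4 [0.5204 0.3328 0.2186] [-0.87 -0.12  0.26]
```

View pics/w18c.png

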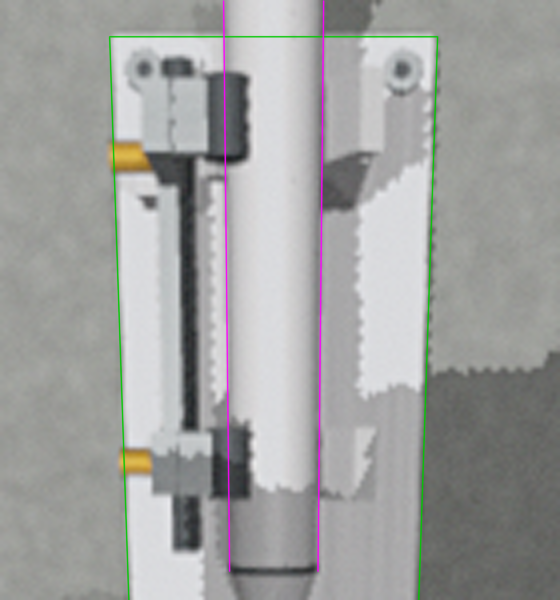

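View pics/s18c.png

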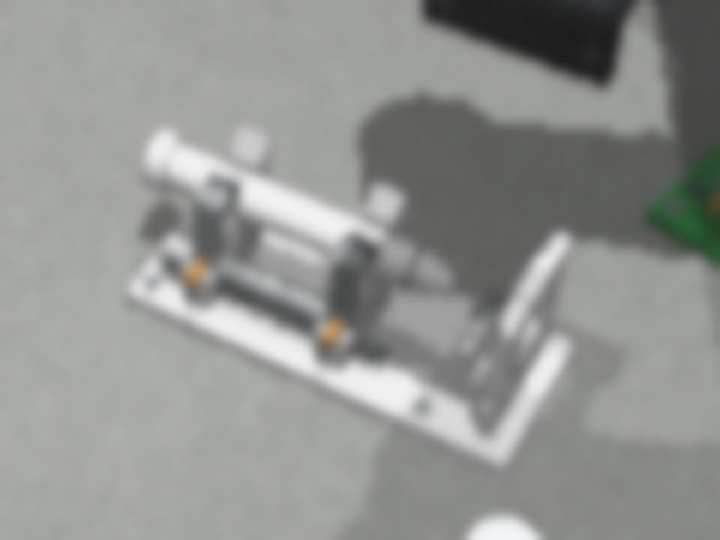

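View pics/t18.png

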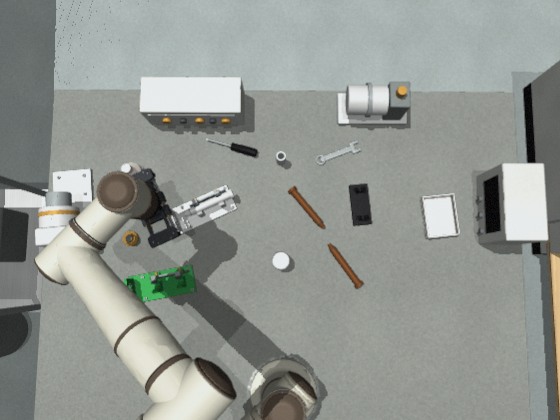

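The wrist overlay matches the seated model. The barrel edges and the taper line (y = 570) coincide, both rollers overhang the tube, and the jaw stands as it did when closed. The top view shows the rest empty and the bystanders where they were. I hand in.

```bash
python3 -c "
from station import r
print(r.finish_job()); print(r.sense()['time_s'])"
```

```text
the job is handed in; nothing more can be done
None
the job is handed in; nothing more can be done
```

The silver tube is seated in the aluminium fork mount with its nose towards the aperture plate and the jaw closed over it. I handed the job in at about 27.5 s.

**What I did:** I gripped the tube about its middle, laid it level in the mouth and let go. It held there, with its axis at about 79 mm. I then pressed it down with shut fingers until it bottomed.

**What did not go cleanly:** The first two presses slid about 4 mm sideways on the rolling tube, so I lifted off and started again. On the third press the tube snapped in; the last reading before that was about 6 N, well below the stated 12 to 24 N. The highest force I read was about 13 N, but I only read it between moves, so I could not see the peak as it snapped in.

**Last checks:**
- **Bottoming:** the fingertips met the tube at 71.3 mm, where a seated tube's top should be (71 mm). The force then rose to 12 N over only 0.2 mm of travel.
- **Position:** in the last wrist picture the barrel edges and taper line match the seated pose to about 1 mm, and both rollers overhang the tube as they did when closed. I judged the jaw from the picture and did not measure its angle.
- **Surroundings:** the top view shows the rest empty. The bystanders and look-alikes I could see are where they were; the arm hid most of the bottle.

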